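# Load the pressure canner, lock its lid and slide it onto the boiling ring

## Robot

A 6-joint arm with a two-finger parallel gripper is mounted at the origin on a cart in front of the work surface, level with it; the furniture and walls round the work are solid. World frame = base frame: x ahead of the robot, y to its left, z up, the work surface at z = 0. Lengths are in m, angles in degrees, forces in N, time in s.
With the tool pointing down it reaches from about 0.25 to 0.725 m from the base axis. Payload 9.7 kg.
Tool frame: the origin (TCP) lies on the centre line of the jaws, within the pads' length; the fingertips stand 14 mm ahead of it and the grasp point (between the pads) lies 5 mm behind it; z points along the fingers, y is the line along which they close (so a half turn about z gives the same grasp; the last joint's range is limited). The gripper opens to 85 mm and grips with 20 to 120 N. Pads are 22 mm wide; open, the fingers measure 114 mm over their backs; the gripper's body (76 mm by 85 mm) begins 54 mm behind the grasp point. The pads swing forward as they close: fully open they stand 13 mm farther back than shut.
Start: joints at [68.125, 4.979, 10.078, 95.1, 0, 90], TCP at [0.205, 0.51, 0.245] pointing down, gripper open.
Joint ranges: [-179.16, 179.16], [-48.56, 103.87], [-65.8, 70.77], [-126.05, 130.52], [-82.76, 87.17], [-180, 180]. Speed limits (degrees/s): [127.2, 127.2, 147.25, 180, 180, 180].

## Interface

Orientations are given as [roll, pitch, yaw] about the fixed x, y, z axes, in that order (R = Rz(yaw) Ry(pitch) Rx(roll)).
In Python, from workcell import bot, camera, get_calibration, ticket gives the robot as it stands. The module is installed in compiled form; this text tells all that it offers.
- The arm moves only by the tool send_rows, never from a script. Its arguments are lists of equal length, an entry for each row: "linear": the shift along the tool's x, y, z in m, a list of three; "twist": the turn, a rotation vector about the tool's x, y, z in units of 10 degrees (1.0 is 10 degrees), a list of three; "gripper": the opening in per cent of the stroke, from 0 (shut) to 100 (fully open). In form: {"linear": [[x, y, z], ...], "twist": [[wx, wy, wz], ...], "gripper": [gripper, ...]}. A call has 1 to 8 rows; each row shifts and turns the commanded pose from where the row before left it, along the tool's axes as they then stand; what a row does not reach is not made up. A row lasts 1/8 s, in which the tool goes at most 62.5 mm and 10.7 degrees, less where a joint would pass 70% of its speed; a pose out of reach is approached as far as the arm can. A call with a gripper value outside its range is refused whole. The fingers move at their own pace and stop on an object; "grip_force" is the grip in N (left out, the last holds). Time passes only in rows, so rows that do not move let the fingers close. It gives the time, the measured TCP pose, the force, the opening and the grip force at its end, in the units of the state.
- bot.get_obs(): the state, without advancing time (a new reading comes with each control period).
- camera(name): name is "scene" or "top"; returns the picture (384x512x3 uint8, red, green, blue); there is no depth.
- get_calibration(name): a dict with "fx", "fy", "cx", "cy" (pixels), "origin" and "orientation" of the camera in the world. Camera axes: x right, y down, z forward; pixel columns grow to the right and rows downward; lengths in m; the calibration is good to about 2 mm. A picture is of the moment at which its call begins. get_calibration takes no time and is no camera call.
- ticket.job_done(): hands the job in; it is judged then, once.
The state is a dict: "time": time; "q": joint angles; "qd": joint speeds; "joint_efforts": joint torques, N m; "ee_pos": TCP position; "tcp_rot": TCP orientation; "wrist_force": force on the tool from outside, world axes, zero at the start; "torque": the same for the moment, N m; "opening": finger opening in m; "grasp_force": force on a finger pad.
Only numpy, scipy, OpenCV 4.12 (cv2) and the standard library are available. Lean on these libraries where they do the work, as an engineer would, in place of code of your own. Each camera call takes 0.05 s, during which the arm holds its last target. There are 200 camera calls.

## Task

Make room on the hob by sliding the kettle from the red boiling ring across to the white simmering ring, and stand every preserve jar upright inside the canner while it waits on its resting place. Then put the lid on the canner, press it down and turn it clockwise until its bar lines up with the ear handles and it is locked, and only then slide the canner onto the boiling ring. Kettle and canner are slid along the glass, never lifted, and end centred on their rings; leave the toothpick glass and the shot glass where they are.

Things in the scene. Friction and masses are not known exactly. Their poses are not given: they have to be found in the camera images.
- boil_ring (a point): centre of the red double ring (132 mm across, red cross inside) on the hob's glass: the boiling ring, middle of three places in a row. The hob is a black glass-topped slab 160 mm deep, 564 mm wide, 30 mm high, along the worktop's front; the point is on the glass, x along the hob's depth, y along the row. Pans slide easily on the glass (friction about 0.2).
- simmer_ring (a point): centre of the single white ring (94 mm across) on the hob's glass: the simmering ring, 190 mm from the boiling ring, at the left or the right end of the row
- rest_place (a point): centre of the place marked with four white corner brackets (132 mm square) on the hob's glass: the unheated resting place, 190 mm from the boiling ring at the other end of the row; the canner starts here. Close behind the hob (front at about x = 0.56 m, left side at about y = -0.03 m) stands a microwave 232 mm high with a coffee maker on it: carry things round its front left corner or well above.
- canner: small aluminium pressure canner: open pot, 156 mm across outside, 148 mm inside, rim 68 mm above its underside, 0.5 kg. Origin at the centre of its underside, z up, x through its two black ear handles (28 mm wide, 14 mm thick, ends 113 mm from the axis, tops 41 mm above the underside). Starts on the resting place.
- canner_floor (a point): centre of the canner's inner floor, 8 mm above its underside, 60 mm below its rim; room for three jars side by side
- canner_rim (a point): centre of the canner's mouth, at rim height; x through the ears. Outside, just under the rim, are two bayonet flanges 8 mm wide, each spanning 35 degrees either side of the x axis, with a stop under its clockwise end (seen from above). The lid's claws pass down between them and lock beneath them. A lid wrongly resting on the flanges has its bar's centre 51 mm above the rim.
- lid_bar (a point): centre of the black bar handle (104 mm long along x, 18 wide, 18 high) on the canner's lid, z up; the lid is an aluminium disc 179 mm across, 0.26 kg, its top 27 to 32 mm and the bar's centre 55 mm above its foot. Dropped on, a sprung plate holds the bar's centre about 42 mm above the rim; locked, it is 39 mm above the rim with the bar in line with the ears. Locked, the canner can be slid by it.
- kettle: red kettle, 124 mm across, about 0.45 kg; origin at the centre of its underside, z up, x towards the spout, which reaches 80 mm from the axis. Starts on the boiling ring.
- kettle_handle (a point): centre of the kettle's black handle, a straight round bar 18 mm thick and 98 mm long along the kettle's x, 130 mm above its underside; the knob of the kettle's own lid reaches up to 99 mm
- jar_a_mid (a point): preserve jar, 42 mm across and 46 mm tall, red preserve, white cap; the point is on its axis half-way up (23 mm above its foot), z up through its cap. May be absent.
- jar_b_mid (a point): preserve jar, 42 mm across and 46 mm tall, orange preserve, brass cap; the point is on its axis half-way up (23 mm above its foot), z up through its cap. May be absent.
- jar_c_mid (a point): preserve jar, 42 mm across and 46 mm tall, dark purple preserve, white cap; the point is on its axis half-way up (23 mm above its foot), z up through its cap. May be absent.
- jar_d_mid (a point): preserve jar, 42 mm across and 46 mm tall, yellow preserve, brass cap; the point is on its axis half-way up (23 mm above its foot), z up through its cap. May be absent.
- toothpicks_mid (a point): little glass of toothpicks, 37 mm across, 68 mm tall, centre; stands among the jars in the tray and is to be left alone
- shot_glass_mid (a point): empty clear shot glass, 46 mm across, 59 mm tall, centre; stands among the jars in the tray and is to be left alone
- lid_claws (a point): centre of the lid, 3 mm above its foot, level with its two bayonet claws, under the bar's two ends, 20 degrees either side of x. Put the lid on with the bar crosswise to the ears (90 degrees, give or take 30), press it 4 to 5 mm further down (about 7 N, bar 37 to 38 mm above the rim), turn it clockwise (from above) to the stop, bar in line with the ears, and let go: it springs up, locked.
- tray_floor (a point): centre of the inner floor (5 mm above the worktop) of a pale wooden tray, 140 mm (x) by 235 mm (y), walls 5 mm thick, 24 mm high; the jars start in it, among the toothpick glass and the shot glass

How it is judged (in metres and radians):
On the way, in this order (a step that is already met when the one before it is completed fails the run):
1. every jar that is there stands upright on the canner's floor (horizontal distance between each of jar_a_mid, jar_b_mid, jar_c_mid, jar_d_mid and canner_floor below 0.06 m and z of jar_a_mid in the frame of canner_floor between 0.015 and 0.032 m and angle between each of jar_a_mid, jar_b_mid, jar_c_mid, jar_d_mid's own z axis and vertical below 0.25 rad and z of jar_b_mid in the frame of canner_floor between 0.015 and 0.032 m and z of jar_c_mid in the frame of canner_floor between 0.015 and 0.032 m and z of jar_d_mid in the frame of canner_floor between 0.015 and 0.032 m), for 0.2 s.
2. the lid is locked on the canner: claws under the flanges, bar in line with the ears (angle between the x axis of lid_bar and the x axis of canner, either way round below 0.17 rad and z of lid_bar in the frame of canner_rim between 0.033 and 0.045 m and horizontal distance between lid_bar and canner_rim below 0.008 m), for 0.2 s.
3. the locked canner stands centred on the boiling ring (all of step 2 and horizontal distance between canner and boil_ring below 0.015 m and height (world z) of canner below 0.033 m and angle between canner's own z axis and vertical below 0.05 rad and linear speed of canner below 0.01 m/s), for 0.2 s.
At the end, for the whole second after the job is handed in: All jars stand upright inside the canner; its lid is locked (bar within 10 degrees of the line of the ears, claws under the flanges); the canner stands on the glass within 15 mm of the centre of the boiling ring and the kettle within 15 mm of the centre of the simmering ring, both at rest (all of step 1 and all of step 3 and horizontal distance between kettle and simmer_ring below 0.015 m and height (world z) of kettle below 0.033 m and angle between kettle's own z axis and vertical below 0.05 rad and linear speed of kettle below 0.01 m/s); the robot touches nothing.
It fails at once if the canner is lifted or tipped off the glass by more than 8 mm (height (world z) of canner above 0.038 m or angle between canner's own z axis and vertical above 0.2 rad).
It fails at once if the kettle is lifted or tipped off the glass by more than 8 mm (height (world z) of kettle above 0.038 m or angle between kettle's own z axis and vertical above 0.25 rad).
It fails at once if the glass of toothpicks or the shot glass is pushed more than 50 mm (distance of any of toothpicks_mid, shot_glass_mid from where it was at the start of the episode above 0.05 m).
Of jar_a, jar_b, jar_c, jar_d only 2 to 3 are there at a start; the rules pass over those that are not, and their reading is None.
At some moment in a run one of jar_a, jar_b, jar_c, jar_d, lid may be knocked a few centimetres aside while the robot is not near it.
It also fails if it takes over 210 s, if anything falls off the work surface, if the arm or the gripper's body presses on something with over 40 N, if the wrist force passes 120 N, or if a joint passes its speed limit or range.

## Working session

There is one attempt and no reset: what is moved stays moved. The work goes in short steps, Python scripts to look and compute and a tool call to move; the robot and the scene stay as the last step left them, time stands still between calls to the robot, and variables do not carry over. Pictures are saved under pics/ and viewed, at most 14 in all, crops included, and the job is handed in when it is done.

Besides the shell and the picture viewer there is one more tool, called after "Call:" as name(argument=value, ...) on one line, values as JSON. send_rows: Moves the arm, as the interface text tells. Its arguments: {"type":"object","properties":{"linear":{"type":"array"},"twist":{"type":"array"},"gripper":{"type":"array"},"grip_force":{"type":"number"}},"required":["linear","twist","gripper"]}

```bash
mkdir -p pics
cat > h.py <<'E'
import numpy as np, cv2
from workcell import bot, camera, get_calibration, ticket
from scipy.spatial.transform import Rotation as R
def shot(n,f=None):
    im=camera(n)
    if f: cv2.imwrite('pics/'+f,im[:,:,::-1])
    return im
def cam(n):
    c=get_calibration(n); o=np.array(c['orientation'],float)
    M=o if o.shape==(3,3) else (R.from_euler('xyz',o,degrees=True).as_matrix() if o.size==3 else R.from_quat(o).as_matrix())
    return c,np.array(c['origin']),M
def ray(n,u,v,z):
    c,o,M=cam(n); d=M@np.array([(u-c['cx'])/c['fx'],(v-c['cy'])/c['fy'],1]); return o+d*(z-o[2])/d[2]
def proj(n,p):
    c,o,M=cam(n); q=M.T@(np.array(p)-o); return np.array([c['cx']+c['fx']*q[0]/q[2],c['cy']+c['fy']*q[1]/q[2]])
def st():
    s=bot.get_obs(); print({k:np.round(s[k],3).tolist() for k in ('time','q','ee_pos','tcp_rot','wrist_force','opening','grasp_force')})
E
python3 - <<'E'
from h import *
for n in('scene','top'): shot(n,n+'1.png'); print(get_calibration(n))
st()
E
```

```text
{'fx': 364.59952275606224, 'fy': 364.59952275606224, 'cx': 256.6284365421385, 'cy': 184.0337442474547, 'origin': array([-0.11460413, -0.40328235,  0.69539369]), 'orientation': array([-126.36333602,   -0.77380631,  -57.20896906])}
{'fx': 382.3015370226291, 'fy': 382.3015370226291, 'cx': 256.65999848732423, 'cy': 197.60555083320116, 'origin': array([0.34746584, 0.02846376, 1.43581081]), 'orientation': array([-170.62025841,    0.23461306,  -90.81557443])}
{'time': 0.1, 'q': [68.124, 5.008, 10.039, 95.101, -0.001, 89.998], 'ee_pos': [0.205, 0.51, 0.245], 'tcp_rot': [-179.93, 0.001, 158.126], 'wrist_force': [-0.093, -0.141, -0.436], 'opening': 0.085, 'grasp_force': 0.0}
```

View pics/scene1.png

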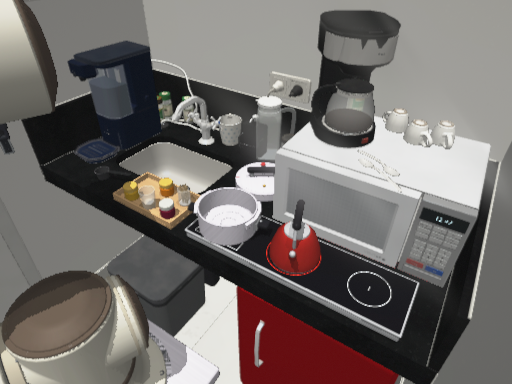

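View pics/top1.png

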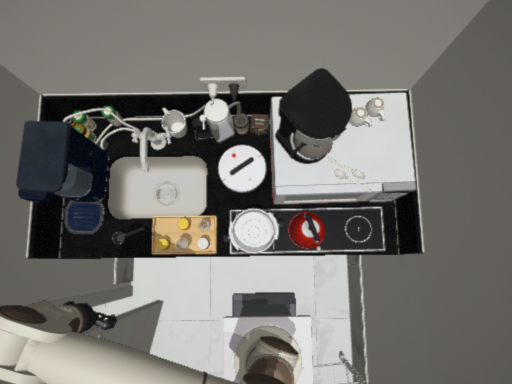

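Run:
```python
from h import *
s=cv2.imread('pics/scene1.png');t=cv2.imread('pics/top1.png')
a=cv2.resize(s[165:230,105:205],(600,390),interpolation=cv2.INTER_CUBIC)
b=cv2.resize(t[140:265,145:270],(600,600),interpolation=cv2.INTER_CUBIC)[:]
cv2.imwrite('pics/a.png',a);cv2.imwrite('pics/b.png',cv2.resize(t[205:260,145:400],None,fx=3.1,fy=3.1,interpolation=cv2.INTER_CUBIC)); cv2.imwrite('pics/ab.png',np.vstack([a,cv2.resize(t[207:257,145:275],(600,210),interpolation=cv2.INTER_CUBIC)]))
```

```text
(no output)
```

View pics/ab.png

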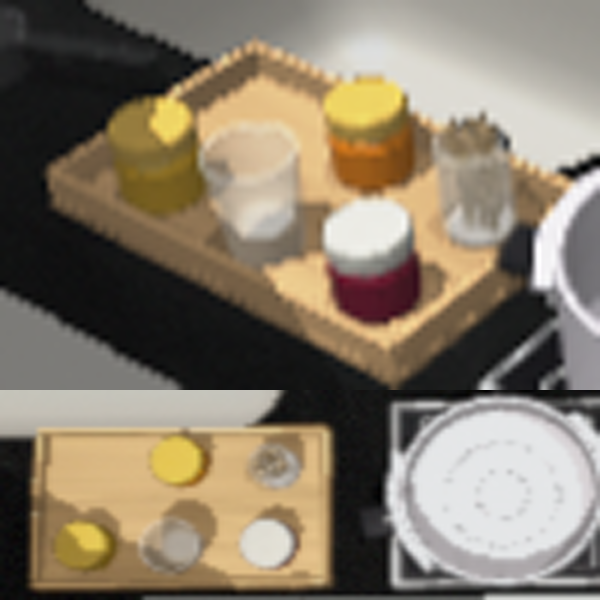

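View pics/b.png

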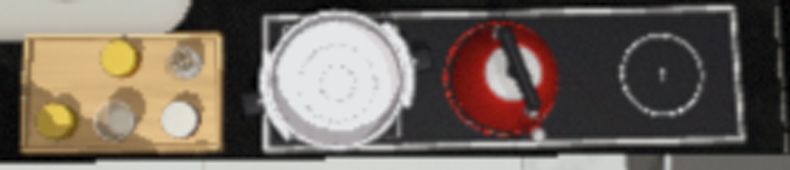

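Run:
```python
from h import *
B=lambda x,y:(145+x/3.1-.3,205+y/3.1-.3)
A=lambda x,y:(145+x*130/600-.4,207+(y-390)*50/210-.4)
S=lambda x,y:(105+x/6-.4,165+y/6-.4)
def p(l,n,uv,z): print(l,np.round(ray(n,*uv,z),4)[:2])
for l,xy,z in [('yel',(84,546),.051),('ora',(179,461),.051),('red',(269,544),.051),('tooth',(274,464),.073),('shot',(170,545),.064)]: p(l,'top',A(*xy),z)
for l,xy,z in [('yel',(153,130),.051),('ora',(365,100),.051),('red',(369,230),.051)]: p(l,'scene',S(*xy),z)
t=cv2.imread('pics/top1.png');g=cv2.cvtColor(t,cv2.COLOR_BGR2GRAY)
m=np.zeros_like(g);m[212:248,342:376]=g[212:248,342:376]>95
q=cv2.findNonZero(m);e=cv2.minEnclosingCircle(q);el=cv2.fitEllipse(q);print(e,el);p('simmer','top',el[0],.03)
# hob corners
for l,xy in [('hobTL',(264,15)),('hobBL',(266,150)),('hobTR',(735,8)),('hobBR',(742,137))]: p(l,'top',B(*xy),.03)
p('earL','top',B(250,105),.068);p('earR','top',B(422,57),.068)
# canner rim
c=g.copy();m=((g>110)).astype('u1');m[:205]=0;m[253:]=0;m[:,:231]=0;m[:,279:]=0
q=cv2.findNonZero(m);e=cv2.minEnclosingCircle(q);print('rim',e)
h=cv2.cvtColor(t,cv2.COLOR_BGR2HSV);k=((h[...,1]>120)&((h[...,0]<10)|(h[...,0]>170))&(h[...,2]>60)).astype('u1');k[:200]=0
k[:,:280]=0;k[:,340:]=0
q=cv2.findNonZero(k);print('kettle',cv2.minEnclosingCircle(q))
m=((g<60)).astype('u1');lid=np.zeros_like(g);lid[150:185,222:262]=m[150:185,222:262]
for nm,win in [('lidbar',(150,185,225,260)),('khandle',(208,250,296,325))]:
    a,b,c,d=win;mm=np.zeros_like(g);mm[a:b,c:d]=m[a:b,c:d]
    n,lab,s,ce=cv2.connectedComponentsWithStats(mm); print(nm,[(s[i].tolist(),ce[i].round(1).tolist()) for i in range(1,n) if s[i][4]>20])
    i=1+np.argmax(s[1:,4]);pts=cv2.findNonZero((lab==i).astype('u1'));r=cv2.minAreaRect(pts);print(r)
    z=.055 if nm=='lidbar' else .16
    w=np.array([ray('top',*x[0],z)[:2] for x in pts]);mu=w.mean(0);u=np.linalg.svd(w-mu)[2][0];pr=(w-mu)@u;print(mu,np.degrees(np.arctan2(u[1],u[0])),pr.min(),pr.max(),mu+u*(pr.min()+pr.max())/2)
# lid disc
m=(g>150).astype('u1');mm=np.zeros_like(g);mm[145:195,216:268]=m[145:195,216:268]
q=cv2.findNonZero(mm);print('lid',cv2.fitEllipse(cv2.convexHull(q)),cv2.minEnclosingCircle(q));p('lid','top',cv2.minEnclosingCircle(q)[0],.027)
```

```text
yel [0.4128 0.3714]
ora [0.4849 0.2985]
red [0.4125 0.227 ]
tooth [0.4791 0.2205]
shot [0.4121 0.3017]
yel [0.4099 0.3658]
ora [0.4855 0.2979]
red [0.412 0.224]
((358.0, 229.0), 13.601571083068848) ((358.0653076171875, 228.69680786132812), (24.887510299682617, 26.222627639770508), 128.5980682373047)
simmer [ 0.4584 -0.3399]
hobTL [0.5364 0.1309]
hobBL [0.3764 0.129 ]
hobTR [ 0.5365 -0.4323]
hobBR [ 0.3836 -0.4302]
earL [0.4271 0.1446]
earR [ 0.4796 -0.0545]
rim ((254.5, 230.5), 31.851316452026367)
kettle ((306.0909118652344, 230.38636779785156), 19.498889923095703)
lidbar [([231, 158, 22, 16, 73], [241.4, 165.7])]
((241.34613037109375, 165.76922607421875), (2.773501396179199, 25.238859176635742), 56.3099365234375)
[0.69653731 0.08567956] 123.98699376240076 -0.0467570644396888 0.047416077126612895 [0.69635312 0.08595277]
khandle [([296, 210, 29, 40, 736], [310.2, 228.6])]
((310.0, 229.5), (39.0, 28.0), 90.0)
[ 0.45109923 -0.14627641] 172.18492084808366 -0.06762600395965866 0.0731323731787806 [ 0.44837162 -0.14590204]
lid ((241.74343872070312, 167.960205078125), (46.32981872558594, 47.16725540161133), 77.20879364013672) ((241.80682373046875, 168.0), 23.591148376464844)
lid [0.6946 0.0855]
```

Call:
send_rows(linear=[[0,0,0],[0,0,0],[0,0,0],[0,0,0],[0,0,0],[0,0,0],[0,0,0],[0,0,0]], twist=[[0,0,0.85],[0,0,0.85],[0,0,0.85],[0,0,0.85],[0,0,0.85],[0,0,0.85],[0,0,0.85],[0,0,0.86]], gripper=[75,75,75,75,75,75,75,75], grip_force=25)

```text
time: 1.1
ee_pos: [0.2049, 0.5103, 0.2449]
tcp_rot: [-180.0, 0.0, 89.7]
wrist_force: [0.6, 0.3, 0.9]
opening: 0.0638
grasp_force: 0.0
```

Run:
```python
from h import *
st()
print(ray('top',254.5,230.5,.09),ray('top',254.5,230.5,.098), ray('top',254.5,230.5,.06))
B=lambda x,y:(145+x/3.1-.3,205+y/3.1-.3)
for p in[(500,28),(533,108),(516,68)]: print(ray('top',*B(*p),.165))
print('ketbody',ray('top',306.1,230.4,.05),ray('top',306.1,230.4,.08))
```

```text
{'time': 1.1, 'q': [68.123, 4.999, 10.052, 95.099, 0.001, 158.381], 'ee_pos': [0.205, 0.51, 0.245], 'tcp_rot': [-179.982, 0.043, 89.742], 'wrist_force': [0.623, 0.324, 0.92], 'opening': 0.064, 'grasp_force': 0.0}
[0.45266328 0.04007753 0.09      ] [0.45203795 0.04000849 0.098     ] [0.45500828 0.04033641 0.06      ]
[ 0.50032606 -0.13349106  0.165     ]
[ 0.41394027 -0.16564541  0.165     ]
[ 0.45690084 -0.14912162  0.165     ]
ketbody [ 0.45343259 -0.14640247  0.05      ] [ 0.45113862 -0.14261697  0.08      ]
```

Call:
send_rows(linear=[[-0.0235,0.0345,0.021],[-0.0235,0.0345,0.021],[-0.0235,0.0345,0.021],[-0.0235,0.0345,0.021],[-0.0235,0.0345,0.021],[-0.0235,0.0345,0.021],[0,0,0],[0,0,0]], twist=[[0,0,0],[0,0,0],[0,0,0],[0,0,0],[0,0,0],[0,0,0],[0,0,0],[0,0,0]], gripper=[75,75,75,75,75,75,75,75])

```text
time: 2.1
ee_pos: [0.4118, 0.3695, 0.1193]
tcp_rot: [-180.0, 0.0, 90.0]
wrist_force: [0.1, 0.2, 0.4]
opening: 0.0639
grasp_force: 0.0
```

Run:
```python
from h import *
st()
im=shot('scene'); cv2.imwrite('pics/c.png',cv2.resize(im[130:240,90:220,::-1],None,fx=4.5,fy=4.5,interpolation=cv2.INTER_CUBIC))
```

```text
{'time': 2.1, 'q': [41.895, 4.814, -4.023, 81.189, 0.014, 131.898], 'ee_pos': [0.412, 0.369, 0.119], 'tcp_rot': [-179.972, 0.007, 89.996], 'wrist_force': [0.131, 0.198, 0.444], 'opening': 0.064, 'grasp_force': 0.0}
```

View pics/c.png

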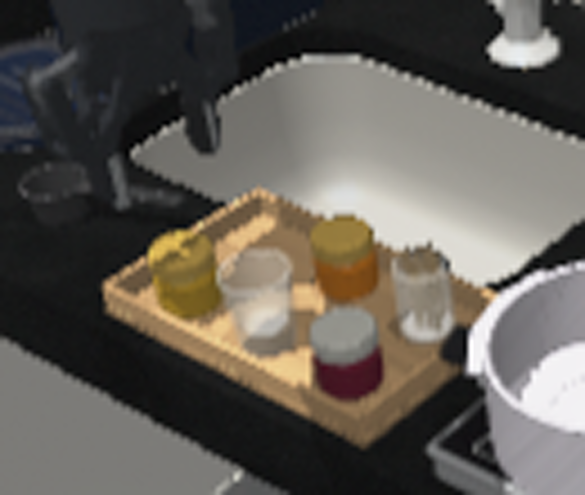

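Call:
send_rows(linear=[[0,0,0.03],[0,0,0.03],[0,0,0.014],[0,0,0.008],[0,0,0],[0,0,0],[0,0,0],[0,0,0]], twist=[[0,0,0],[0,0,0],[0,0,0],[0,0,0],[0,0,0],[0,0,0],[0,0,0],[0,0,0]], gripper=[65,65,65,65,40,40,40,40])

```text
time: 3.15
ee_pos: [0.4121, 0.3696, 0.0376]
tcp_rot: [180.0, -0.0, 90.0]
wrist_force: [0.3, 1.2, 1.8]
opening: 0.0414
grasp_force: 25.5
```

Call:
send_rows(linear=[[0,0,-0.02],[0,0,-0.04],[0,0,-0.04],[-0.03,0.004,-0.035],[-0.05,0.008,0],[-0.05,0.008,0],[-0.05,0.008,0],[-0.05,0.008,0]], twist=[[0,0,0],[0,0,0],[0,0,0],[0,0,0],[0,0,0],[0,0,0],[0,0,0],[0,0,0]], gripper=[40,40,40,40,40,40,40,40])

```text
time: 4.15
ee_pos: [0.4481, 0.138, 0.1726]
tcp_rot: [180.0, -0.0, 90.0]
wrist_force: [0.6, 0.2, -0.2]
opening: 0.0411
grasp_force: 25.5
```

Call:
send_rows(linear=[[-0.0375,0.004,0],[-0.02,0.003,0],[0,0,0.03],[0,0,0.03],[0,0,0.02],[0,0,0.01],[0,0,0],[0,0,0]], twist=[[0,0,0],[0,0,0],[0,0,0],[0,0,0],[0,0,0],[0,0,0],[0,0,0],[0,0,0]], gripper=[40,40,40,40,40,40,40,40])

```text
time: 5.15
ee_pos: [0.4556, 0.0821, 0.0833]
tcp_rot: [179.9, -0.0, 90.0]
wrist_force: [-0.4, -0.1, -0.9]
opening: 0.0412
grasp_force: 25.5
```

Run:
```python
from h import *
st()
im=shot('scene'); im2=shot('top')
a=cv2.resize(im[130:260,140:300,::-1],(560,455),interpolation=cv2.INTER_CUBIC)
b=cv2.resize(im2[195:265,210:290,::-1],(240,210),interpolation=cv2.INTER_CUBIC)
a[245:,320:]=b
cv2.imwrite('pics/d.png',a)
```

```text
{'time': 5.15, 'q': [10.217, -7.075, -19.719, 77.279, -0.0, 100.19], 'ee_pos': [0.456, 0.082, 0.083], 'tcp_rot': [179.925, -0.013, 90.028], 'wrist_force': [-0.353, -0.127, -0.906], 'opening': 0.041, 'grasp_force': 25.534}
```

View pics/d.png

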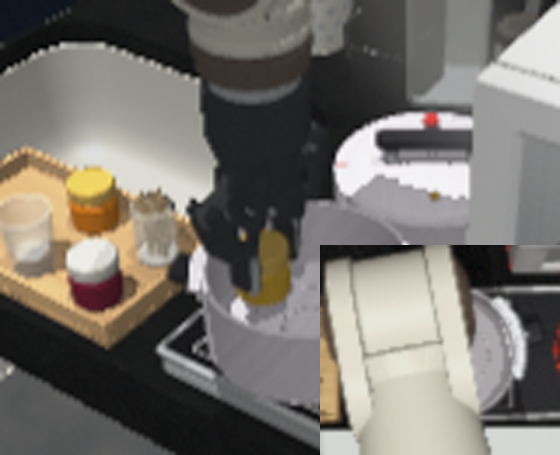

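Call:
send_rows(linear=[[0,0,0.008],[0,0,0.004],[0,0,0],[0,0,0],[0,0,-0.02],[0,0,-0.03],[0,0,-0.04],[0,0,-0.02]], twist=[[0,0,0],[0,0,0],[0,0,0],[0,0,0],[0,0,0],[0,0,0],[0,0,0],[0,0,0]], gripper=[40,40,62,62,62,62,62,62])

```text
time: 6.25
ee_pos: [0.4556, 0.0821, 0.1823]
tcp_rot: [179.9, -0.0, 90.0]
wrist_force: [-0.9, -0.3, 0.2]
opening: 0.0527
grasp_force: 0.0
```

Call:
send_rows(linear=[[0.036,-0.011,0],[0.036,-0.011,0],[0.036,-0.011,0],[0.036,-0.011,0],[0,0,0],[0,0,0],[0,0,0],[0,0,0]], twist=[[0,0,0],[0,0,0],[0,0,0],[0,0,0],[0,0,-1],[0,0,-1],[0,0,-1],[0,0,-1]], gripper=[65,65,65,65,65,65,65,65])

```text
time: 7.25
ee_pos: [0.411, 0.226, 0.1801]
tcp_rot: [-180.0, -0.0, 130.4]
wrist_force: [0.2, 0.4, 0.0]
opening: 0.0556
grasp_force: 0.0
```

Call:
send_rows(linear=[[0,0,0],[0,0,0],[0,0,0],[0,0,0],[0,0,0],[0,0,0.03],[0,0,0],[0,0,0]], twist=[[0,0,-1],[0,0,-1],[0,0,-1],[0,0,-1],[0,0,-1],[0,0,0],[0,0,0],[0,0,0]], gripper=[65,65,65,65,65,65,65,65])

```text
time: 8.25
ee_pos: [0.4111, 0.226, 0.151]
tcp_rot: [180.0, 0.0, -180.0]
wrist_force: [0.8, 0.4, 0.3]
opening: 0.0552
grasp_force: 0.0
```

Run:
```python
from h import *
st()
im=shot('scene'); im2=shot('top')
a=cv2.resize(im[150:250,90:270,::-1],(720,400),interpolation=cv2.INTER_CUBIC)
b=cv2.resize(im2[195:265,140:290,::-1],(429,200),interpolation=cv2.INTER_CUBIC)
cv2.imwrite('pics/e.png',np.vstack([a,np.hstack([b,np.zeros((200,291,3),'u1')])]))
```

```text
{'time': 8.25, 'q': [28.801, -6.961, -12.118, 84.825, 0.002, 28.79], 'ee_pos': [0.411, 0.226, 0.151], 'tcp_rot': [179.989, 0.015, -179.989], 'wrist_force': [0.79, 0.363, 0.345], 'opening': 0.055, 'grasp_force': 0.0}
```

View pics/e.png

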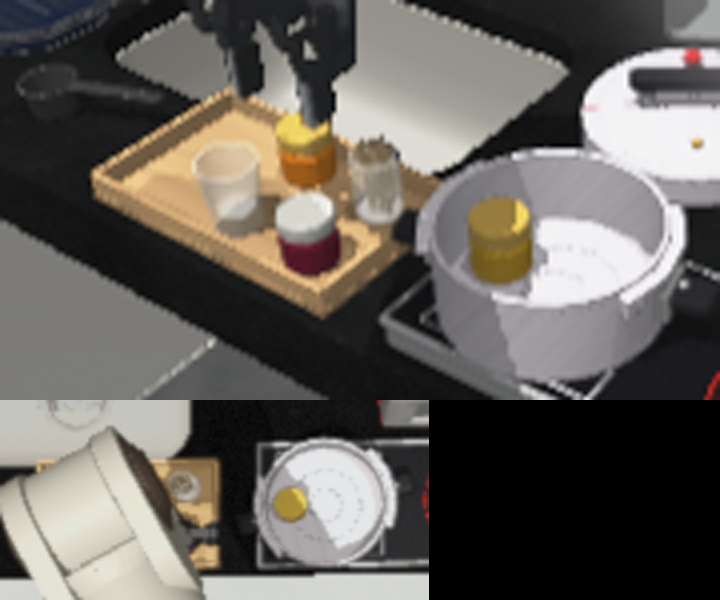

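Call:
send_rows(linear=[[0,0,0.04],[0,0,0.04],[0,0,0.022],[0,0,0.012],[0,0,0],[0,0,0],[0,0,0],[0,0,0]], twist=[[0,0,0],[0,0,0],[0,0,0],[0,0,0],[0,0,0],[0,0,0],[0,0,0],[0,0,0]], gripper=[65,65,65,65,40,40,40,40])

```text
time: 9.35
ee_pos: [0.4113, 0.2261, 0.0368]
tcp_rot: [180.0, 0.0, -180.0]
wrist_force: [-0.3, 0.1, -0.4]
opening: 0.0413
grasp_force: 26.2
```

Call:
send_rows(linear=[[0,0,-0.02],[0,0,-0.04],[0,0,-0.04],[0,-0.03,-0.035],[-0.002,-0.05,0],[-0.002,-0.05,0],[-0.002,-0.04,0],[0,-0.021,0]], twist=[[0,0,0],[0,0,0],[0,0,0],[0,0,0],[0,0,0],[0,0,0],[0,0,0],[0,0,0]], gripper=[40,40,40,40,40,40,40,40])

```text
time: 10.35
ee_pos: [0.4171, 0.0332, 0.1716]
tcp_rot: [-180.0, 0.0, 179.9]
wrist_force: [1.3, 0.3, -0.4]
opening: 0.0411
grasp_force: 26.2
```

Call:
send_rows(linear=[[0,0,0.04],[0,0,0.03],[0,0,0.02],[0,0,0.011],[0,0,0],[0,0,0],[0,0,0],[0,0,-0.02]], twist=[[0,0,0],[0,0,0],[0,0,0],[0,0,0],[0,0,0],[0,0,0],[0,0,0],[0,0,0]], gripper=[40,40,40,40,40,62,62,62])

```text
time: 11.35
ee_pos: [0.4165, 0.035, 0.0898]
tcp_rot: [-180.0, -0.1, -180.0]
wrist_force: [1.0, -0.9, 0.2]
opening: 0.0531
grasp_force: 0.0
```

Call:
send_rows(linear=[[0,0,-0.04],[0,0,-0.04],[-0.01,0.04,0],[-0.014,0.056,0],[-0.014,0.056,0],[-0.014,0.056,0],[-0.014,0.056,0],[0,0,0]], twist=[[0,0,0],[0,0,0],[0,0,0],[0,0,0],[0,0,0],[0,0,0],[0,0,0],[0,0,0]], gripper=[62,62,65,65,65,65,65,65])

```text
time: 12.35
ee_pos: [0.4831, 0.3021, 0.1692]
tcp_rot: [-180.0, -0.1, -179.8]
wrist_force: [0.1, -1.1, -0.4]
opening: 0.0556
grasp_force: 0.0
```

Run:
```python
from h import *
st()
im=shot('scene')
a=cv2.resize(im[150:250,90:270,::-1],(720,400),interpolation=cv2.INTER_CUBIC)
cv2.imwrite('pics/f.png',a)
```

```text
{'time': 12.35, 'q': [32.013, 6.877, 3.709, 86.898, 0.019, 31.782], 'ee_pos': [0.483, 0.302, 0.169], 'tcp_rot': [-179.981, -0.066, -179.769], 'wrist_force': [0.063, -1.067, -0.425], 'opening': 0.056, 'grasp_force': 0.0}
```

View pics/f.png

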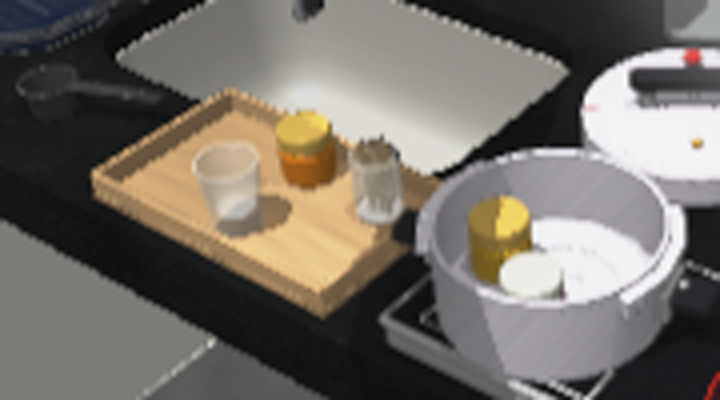

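Call:
send_rows(linear=[[-0.002,-0.004,0.04],[0,0,0.04],[0,0,0.03],[0,0,0.014],[0,0,0.008],[0,0,0],[0,0,0],[0,0,0]], twist=[[0,0,0],[0,0,0],[0,0,0],[0,0,0],[0,0,0],[0,0,0],[0,0,0],[0,0,0]], gripper=[65,65,65,65,65,40,40,40])

```text
time: 13.4
ee_pos: [0.485, 0.2948, 0.0383]
tcp_rot: [-180.0, -0.0, -180.0]
wrist_force: [-0.5, -0.1, -0.5]
opening: 0.0411
grasp_force: 25.3
```

Call:
send_rows(linear=[[0,0,-0.02],[0,0,-0.04],[0,0,-0.04],[0,0,-0.035],[-0.002,-0.05,0],[-0.002,-0.056,0],[-0.002,-0.056,0],[-0.002,-0.056,0]], twist=[[0,0,0],[0,0,0],[0,0,0],[0,0,0],[0,0,0],[0,0,0],[0,0,0],[0,0,0]], gripper=[40,40,40,40,40,40,40,40])

```text
time: 14.4
ee_pos: [0.4929, 0.0753, 0.1734]
tcp_rot: [-180.0, 0.0, -180.0]
wrist_force: [0.5, 0.5, -0.1]
opening: 0.0411
grasp_force: 25.6
```

Call:
send_rows(linear=[[0,-0.044,0],[0,0,0.0],[0,0,0],[0,0,0]], twist=[[0,0,0],[0,0,0],[0,0,0],[0,0,0]], gripper=[40,40,40,40])

```text
time: 14.9
ee_pos: [0.4932, 0.0339, 0.1732]
tcp_rot: [180.0, -0.0, -179.9]
wrist_force: [0.1, -0.4, -0.6]
opening: 0.0413
grasp_force: 25.7
```

Call:
send_rows(linear=[[0,0,0.04],[0,0,0.03],[0,0,0.02],[0,0,0.011],[0,0,0],[0,0,0],[0,0,0],[0,0,-0.02]], twist=[[0,0,0],[0,0,0],[0,0,0],[0,0,0],[0,0,0],[0,0,0],[0,0,0],[0,0,0]], gripper=[40,40,40,40,40,62,62,62])

```text
time: 15.9
ee_pos: [0.4924, 0.033, 0.0916]
tcp_rot: [-180.0, -0.1, -180.0]
wrist_force: [0.1, 1.0, -0.1]
opening: 0.0528
grasp_force: 0.0
```

Call:
send_rows(linear=[[0,0,-0.05],[0,0,-0.06],[0,0,-0.06],[0.009,-0.046,0],[0.009,-0.046,0],[0.009,-0.046,0],[0.009,-0.046,0],[0,0,0]], twist=[[0,0,0],[0,0,0],[0,0,0],[0,0,0],[0,0,0],[0,0,0],[0,0,0],[0,0,0]], gripper=[62,62,62,62,62,62,62,62])

```text
time: 16.9
ee_pos: [0.4566, -0.1534, 0.2626]
tcp_rot: [-180.0, 0.0, 179.8]
wrist_force: [-0.6, 0.4, 0.4]
opening: 0.0529
grasp_force: 0.0
```

Call:
send_rows(linear=[[0,0,0],[0,0,0],[0,0,0]], twist=[[0,0,-1],[0,0,-1.05],[0,0,0]], gripper=[70,70,70])

```text
time: 17.27
ee_pos: [0.4574, -0.1504, 0.2626]
tcp_rot: [-180.0, 0.0, -159.5]
wrist_force: [0.1, 0.1, -0.0]
opening: 0.0597
grasp_force: 0.0
```

Run:
```python
from h import *
st()
im=shot('scene'); im2=shot('top')
a=cv2.resize(im[150:290,150:330,::-1],(514,400),interpolation=cv2.INTER_CUBIC)
b=cv2.resize(im2[140:270,210:340,::-1],(286,286),interpolation=cv2.INTER_CUBIC)
c=np.zeros((400,800,3),'u1');c[:,:514]=a;c[:286,514:]=b
cv2.imwrite('pics/g.png',c)
```

```text
{'time': 17.275, 'q': [-18.203, -3.993, 2.975, 96.946, 0.01, -38.692], 'ee_pos': [0.457, -0.15, 0.263], 'tcp_rot': [-179.994, 0.023, -159.511], 'wrist_force': [0.092, 0.128, -0.016], 'opening': 0.06, 'grasp_force': 0.0}
```

View pics/g.png

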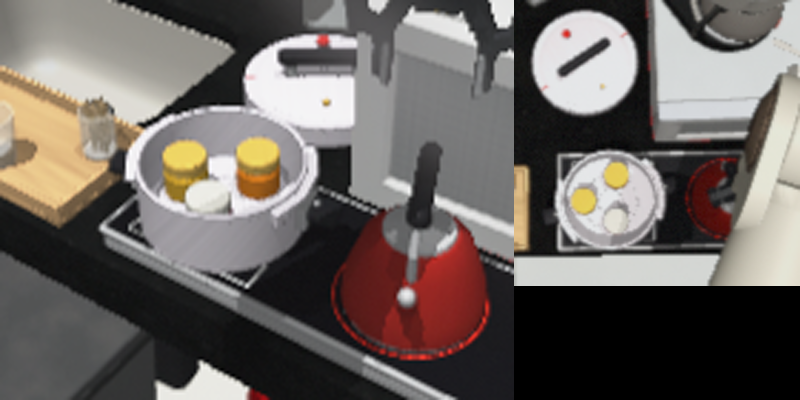

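Call:
send_rows(linear=[[0,0,0.04],[0,0,0.04],[0,0,0.02],[0,0,0.008],[0,0,0],[0,0,0],[0,0,0],[0,0,0]], twist=[[0,0,0],[0,0,0],[0,0,0],[0,0,0],[0,0,0],[0,0,0],[0,0,0],[0,0,0]], gripper=[60,55,50,50,40,30,15,10])

```text
time: 18.38
ee_pos: [0.4578, -0.1513, 0.1551]
tcp_rot: [-179.9, 0.1, -159.5]
wrist_force: [1.5, -1.6, 3.7]
opening: 0.0167
grasp_force: 25.7
```

Call:
send_rows(linear=[[0,0,0],[0,0,0]], twist=[[0,0,0],[0,0,0]], gripper=[10,10])

```text
time: 18.62
ee_pos: [0.4578, -0.1513, 0.1551]
tcp_rot: [-179.9, 0.1, -159.5]
wrist_force: [3.2, -2.6, 5.7]
opening: 0.0169
grasp_force: 25.9
```

Call:
send_rows(linear=[[0.003,-0.008,0],[0.0045,-0.012,0],[0.0055,-0.0148,0],[0.0055,-0.0148,0],[0.0055,-0.0148,0],[0.0055,-0.0148,0],[0.0055,-0.0148,0],[0.0055,-0.0148,0]], twist=[[0,0,0],[0,0,0],[0,0,0],[0,0,0],[0,0,0],[0,0,0],[0,0,0],[0,0,0]], gripper=[10,10,10,10,10,10,10,10])

```text
time: 19.62
ee_pos: [0.4574, -0.2669, 0.1549]
tcp_rot: [179.9, 0.1, -159.4]
wrist_force: [0.5, 6.1, 8.8]
opening: 0.0169
grasp_force: 26.3
```

Call:
send_rows(linear=[[0.0055,-0.0148,0],[0.0055,-0.0148,0],[0.0055,-0.0148,0],[0.005,-0.0136,0],[0.0037,-0.01,0],[0,0,0],[0,0,0],[0,0,0]], twist=[[0,0,0],[0,0,0],[0,0,0],[0,0,0],[0,0,0],[0,0,0],[0,0,0],[0,0,0]], gripper=[10,10,10,10,10,10,10,10])

```text
time: 20.62
ee_pos: [0.4577, -0.3404, 0.155]
tcp_rot: [-179.9, 0.0, -159.5]
wrist_force: [0.7, -3.6, 6.0]
opening: 0.0172
grasp_force: 25.9
```

Call:
send_rows(linear=[[0,0,0],[0,0,0],[0,0,0],[0,0,-0.02],[0,0,-0.05],[0,0,-0.05],[0,0,0],[0,0,0]], twist=[[0,0,0],[0,0,0],[0,0,0],[0,0,0],[0,0,0],[0,0,0],[0,0,0],[0,0,0]], gripper=[30,50,60,60,60,60,60,60])

```text
time: 21.62
ee_pos: [0.4577, -0.3396, 0.2736]
tcp_rot: [180.0, -0.0, -159.5]
wrist_force: [0.5, -0.6, -1.0]
opening: 0.0511
grasp_force: 0.0
```

Call:
send_rows(linear=[[-0.0188,0.0504,0],[-0.0188,0.0504,0],[-0.0188,0.0504,0],[-0.0188,0.0504,0],[-0.0188,0.0504,0],[-0.0188,0.0504,0],[-0.0188,0.0504,0],[-0.0188,0.0504,0]], twist=[[0,0,0],[0,0,0],[0,0,0],[0,0,0],[0,0,0],[0,0,0],[0,0,0],[0,0,0]], gripper=[60,60,60,60,60,60,60,60])

```text
time: 22.62
ee_pos: [0.4563, 0.0924, 0.2727]
tcp_rot: [180.0, -0.1, -159.5]
wrist_force: [1.2, 0.5, -0.6]
opening: 0.0511
grasp_force: 0.0
```

Call:
send_rows(linear=[[0,0,0],[0,0,0],[0,0,0],[0,0,0],[0,0,0],[0,0,0],[0,0,0],[0,0,0]], twist=[[0,0,0.95],[0,0,0.95],[0,0,0.95],[0,0,0.95],[0,0,0.95],[0,0,0.95],[0,0,0.95],[0,0,0.95]], gripper=[60,60,60,60,60,60,60,60])

```text
time: 23.62
ee_pos: [0.4566, 0.0906, 0.2725]
tcp_rot: [-179.9, -0.1, 124.2]
wrist_force: [-0.5, -0.6, -0.4]
opening: 0.0515
grasp_force: 0.0
```

```bash
python3 - <<'E'
from h import *
st()
shot('scene','scene2.png');shot('top','top2.png')
E
python3 - <<'E'
from h import *
t=cv2.imread('pics/top2.png');s=cv2.imread('pics/scene2.png')
c=np.zeros((580,800,3),'u1')
c[:290]=cv2.resize(t[145:255,205:400],(800,451),interpolation=cv2.INTER_CUBIC)[161:451] if 0 else cv2.resize(t[145:255,200:400],(527,290),interpolation=cv2.INTER_CUBIC)[:, :527].repeat(1,1) if 0 else np.pad(cv2.resize(t[145:255,200:400],(527,290),interpolation=cv2.INTER_CUBIC),((0,0),(0,273),(0,0)))
c[290:,:600]=cv2.resize(s[150:300,140:450],(600,290),interpolation=cv2.INTER_CUBIC)
cv2.imwrite('pics/k.png',c)
E
```

```text
{'time': 23.625, 'q': [11.227, -5.687, 2.518, 98.367, 0.002, 67.015], 'ee_pos': [0.457, 0.091, 0.273], 'tcp_rot': [-179.852, -0.065, 124.212], 'wrist_force': [-0.483, -0.598, -0.389], 'opening': 0.052, 'grasp_force': 0.0}
```

View pics/k.png

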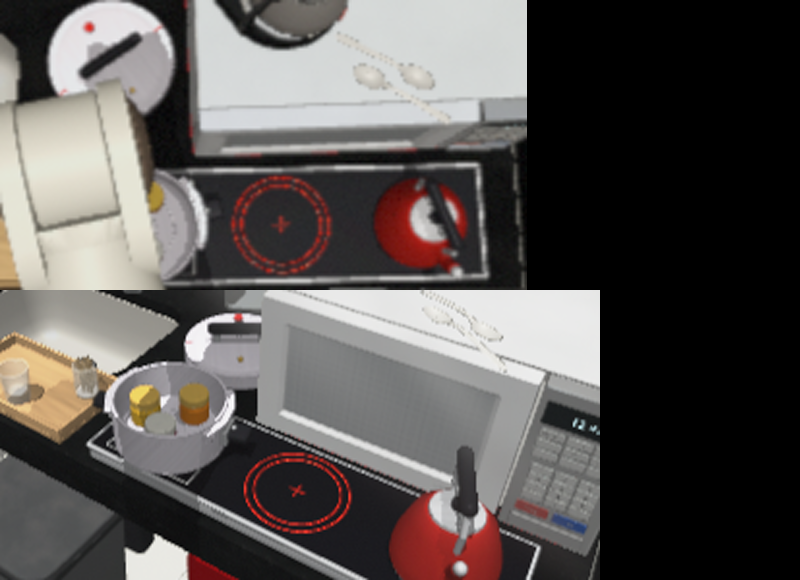

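Run:
```python
from h import *
def red(i):
    h=cv2.cvtColor(i,cv2.COLOR_BGR2HSV);return ((h[...,1]>100)&((h[...,0]<10)|(h[...,0]>170))&(h[...,2]>70)).astype('u1')
for n in('top','scene'):
    t=cv2.imread(f'pics/{n}2.png');k=red(t)
    w=(205,255,282,330) if n=='top' else (225,300,260,330)
    m=np.zeros_like(k);m[w[0]:w[1],w[2]:w[3]]=k[w[0]:w[1],w[2]:w[3]]
    q=cv2.convexHull(cv2.findNonZero(m));e=cv2.fitEllipse(q);print(n,'boil',e,ray(n,*e[0],.03)[:2])
t=cv2.imread('pics/top2.png');k=red(t)
for f,w in(('top1',(200,260,284,334)),('top2',(200,260,336,385))):
    k=red(cv2.imread(f'pics/{f}.png'));m=np.zeros_like(k);m[w[0]:w[1],w[2]:w[3]]=k[w[0]:w[1],w[2]:w[3]]
    n,l,s,ce=cv2.connectedComponentsWithStats(m);i=1+np.argmax(s[1:,4]);q=cv2.findNonZero((l==i).astype('u1'));e=cv2.minEnclosingCircle(q)
    print(f,'kettle',e,ray('top',*e[0],.045)[:2],s[i])
K=lambda x,y:(200+x*200/527-.3,145+y*110/290-.3)
for p in[(430,182),(460,248)]:print('handle',ray('top',*K(*p),.165)[:2])
g=cv2.cvtColor(t,cv2.COLOR_BGR2GRAY);m=(g<70).astype('u1');mm=np.zeros_like(g);mm[150:185,225:260]=m[150:185,225:260]
n,l,s,ce=cv2.connectedComponentsWithStats(mm);i=1+np.argmax(s[1:,4]);print(s[i])
w=np.array([ray('top',*x[0],.06)[:2] for x in cv2.findNonZero((l==i).astype('u1'))]);mu=w.mean(0);u=np.linalg.svd(w-mu)[2][0];pr=(w-mu)@u
print('bar',np.degrees(np.arctan2(u[1],u[0])),pr.min(),pr.max(),mu+u*(pr.min()+pr.max())/2)
```

```text
top boil ((306.2058410644531, 229.87803649902344), (37.36994171142578, 38.410438537597656), 123.06929779052734) [ 0.45687192 -0.14938239]
scene boil ((288.361572265625, 260.7902526855469), (51.287479400634766, 97.53367614746094), 46.2885627746582) [ 0.4315077  -0.15266113]
top1 kettle ((305.52325439453125, 230.8488311767578), 19.595285415649414) [ 0.45221636 -0.14488174] [287 212  39  37 748]
top2 kettle ((360.4230651855469, 231.39010620117188), 19.173160552978516) [ 0.4473555  -0.34398896] [342 213  32  36 533]
handle [ 0.4975183  -0.32352428]
handle [ 0.41371935 -0.35616489]
[231 158  22  17 100]
bar 123.86632428024559 -0.04777613645455895 0.04605687794070543 [0.69503909 0.08570778]
```

Call:
send_rows(linear=[[-0.0276,0.0389,0],[-0.0276,0.0389,0],[-0.0276,0.0389,0.02],[-0.0276,0.0389,0.03],[-0.0278,0.0389,0.03],[0,0,0.04],[0,0,0.03],[0,0,0]], twist=[[0,0,0],[0,0,0],[0,0,0],[0,0,0],[0,0,0],[0,0,0],[0,0,0],[0,0,0]], gripper=[60,60,60,60,60,60,60,60])

```text
time: 24.72
ee_pos: [0.6939, 0.0869, 0.1202]
tcp_rot: [-179.7, -0.2, 124.7]
wrist_force: [0.1, 0.7, 0.4]
opening: 0.0511
grasp_force: 0.0
```

Run:
```python
from h import *
st()
im=shot('scene')
cv2.imwrite('pics/l.png',cv2.resize(im[110:220,200:310,::-1],(550,550),interpolation=cv2.INTER_CUBIC))
```

```text
{'time': 24.725, 'q': [7.134, 25.691, 21.367, 86.067, 0.001, 62.426], 'ee_pos': [0.694, 0.087, 0.12], 'tcp_rot': [-179.654, -0.181, 124.707], 'wrist_force': [0.095, 0.666, 0.405], 'opening': 0.051, 'grasp_force': 0.0}
```

View pics/l.png

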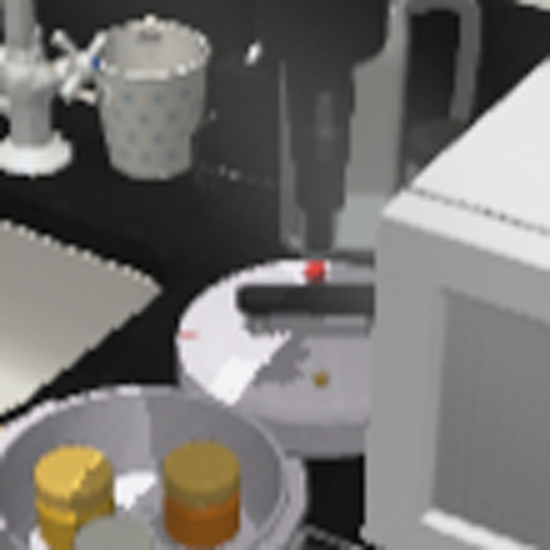

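Call:
send_rows(linear=[[0,0,0.02],[0,0,0.02],[0,0,0.018],[0,0,0.01],[0,0,0],[0,0,0],[0,0,0],[0,0,0]], twist=[[0,0,0],[0,0,0],[0,0,0],[0,0,0],[0,0,0],[0,0,0],[0,0,0],[0,0,0]], gripper=[45,45,45,45,45,10,10,10], grip_force=60)

```text
time: 25.78
ee_pos: [0.6964, 0.0873, 0.0574]
tcp_rot: [179.9, 0.0, 124.5]
wrist_force: [1.6, 1.8, 3.1]
opening: 0.0165
grasp_force: 61.5
```

Call:
send_rows(linear=[[0,0,0],[0,0,0],[0,0,-0.01],[0,0,-0.02],[0,0,-0.03],[0,0,-0.04],[0,0,-0.04],[0,0,0]], twist=[[0,0,0],[0,0,0],[0,0,0],[0,0,0],[0,0,0],[0,0,0],[0,0,0],[0,0,0]], gripper=[10,10,10,10,10,10,10,10])

```text
time: 26.78
ee_pos: [0.6968, 0.0872, 0.2015]
tcp_rot: [179.7, 0.2, 124.5]
wrist_force: [0.5, 0.9, -3.1]
opening: 0.0165
grasp_force: 60.7
```

Run:
```python
from h import *
s=shot('scene')[:,:,::-1].copy();t=cv2.imread('pics/top1.png')
out=[]
for n,im,(v0,v1,u0,u1),f in(('top',t,(203,258,226,286),6.6),('scene',s,(175,255,182,272),4.8)):
    a=cv2.resize(im[v0:v1,u0:u1],None,fx=f,fy=f,interpolation=cv2.INTER_CUBIC)
    P=lambda p:tuple(np.int32((proj(n,p)-[u0,v0]+.5)*f).tolist())
    for th in np.arange(0,360,6):
        r=np.radians(th); cv2.circle(a,P([.4565+.078*np.cos(r),.0405+.078*np.sin(r),.098]),1,(0,255,0),-1)
    for y in(104.8,-75.2):
        r=np.radians(y); cv2.circle(a,P([.4565+.113*np.cos(r),.0405+.113*np.sin(r),.071]),3,(0,0,255),-1)
    out.append(a)
h=max(o.shape[0] for o in out)
cv2.imwrite('pics/m.png',np.hstack([np.pad(o,((0,h-o.shape[0]),(0,0),(0,0))) for o in out])[:,:800]);print([o.shape for o in out])
```

```text
[(363, 396, 3), (384, 432, 3)]
```

View pics/m.png

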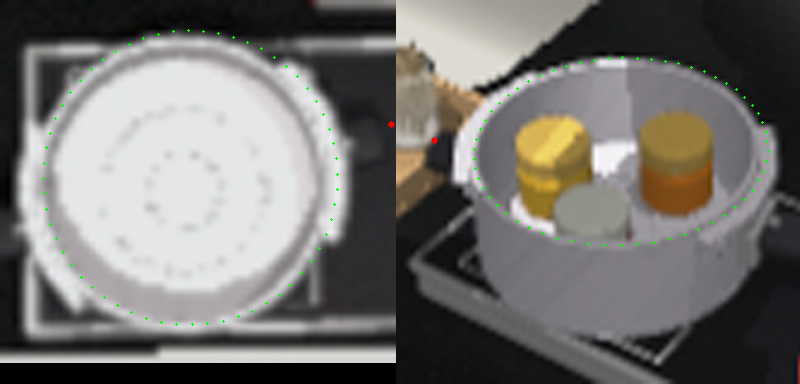

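Call:
send_rows(linear=[[0.015,-0.022,-0.01],[0.0273,-0.0397,0],[0.0273,-0.0397,0],[0.0273,-0.0397,0],[0.0273,-0.0397,0],[0.0123,-0.0177,0],[-0.036,-0.0247,0],[0,0,0]], twist=[[0,0,0],[0,0,0],[0,0,0],[0,0,0],[0,0,0],[0,0,0],[0,0,0],[0,0,0]], gripper=[10,10,10,10,10,10,10,10])

```text
time: 27.82
ee_pos: [0.4539, 0.0417, 0.2055]
tcp_rot: [-179.9, -0.0, 124.4]
wrist_force: [-0.0, 0.4, -2.7]
opening: 0.0168
grasp_force: 60.7
```

Call:
send_rows(linear=[[0,0,0],[0,0,0],[0,0,0],[0,0,0],[0,0,0],[0,0,0],[0,0,0],[0,0,0]], twist=[[0,0,-0.91],[0,0,-0.91],[0,0,-0.91],[0,0,-0.91],[0,0,-0.91],[0,0,-0.91],[0,0,-0.91],[0,0,0]], gripper=[10,10,10,10,10,10,10,10])

```text
time: 28.82
ee_pos: [0.4545, 0.0437, 0.2055]
tcp_rot: [180.0, -0.1, -171.8]
wrist_force: [0.5, -0.7, -2.3]
opening: 0.0168
grasp_force: 60.7
```

Run:
```python
from h import *
st()
s=shot('scene')[:,:,::-1].copy();t=shot('top')[:,:,::-1].copy()
a=cv2.resize(s[120:260,170:290],(480,560),interpolation=cv2.INTER_CUBIC)
b=cv2.resize(t[190:260,205:295],(315,245),interpolation=cv2.INTER_CUBIC)
c=np.zeros((560,800,3),'u1');c[:,:480]=a;c[:245,480:795]=b
cv2.imwrite('pics/n.png',c)
```

```text
{'time': 28.825, 'q': [5.485, -8.326, -7.333, 91.083, 0.007, -2.687], 'ee_pos': [0.455, 0.044, 0.205], 'tcp_rot': [179.988, -0.09, -171.828], 'wrist_force': [0.474, -0.716, -2.312], 'opening': 0.017, 'grasp_force': 60.679}
```

View pics/n.png

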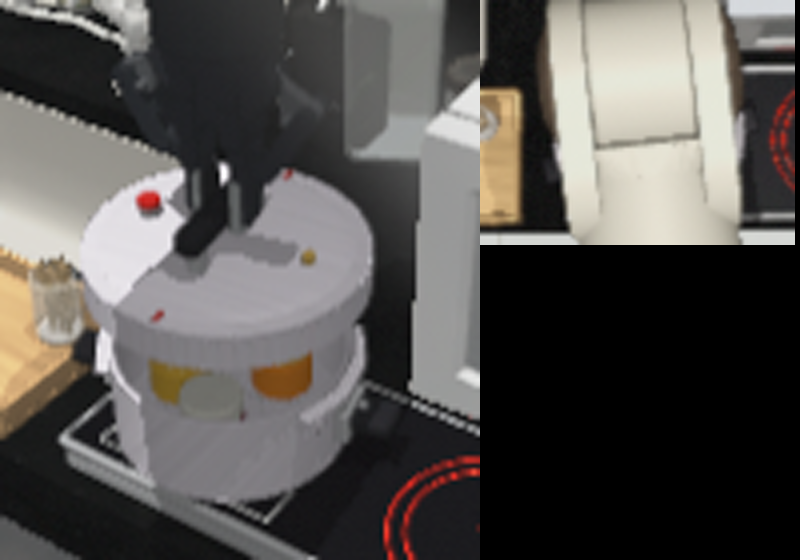

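Run:
```python
from h import *
print(proj('scene',[.4545,.0437,.17])[0],[ (y,proj('scene',[.456,y,.092])[0]) for y in(.038,.041,.044,.047)])
def ext(c,r,z,cy=None):
    a=np.radians(np.arange(0,360,1)); 
    if cy is not None: d=(np.degrees(a)-cy+90)%180-90; rr=np.where(abs(d)<35,r,.078)
    else: rr=np.full(a.shape,r)
    u=[proj('scene',[c[0]+q*np.cos(t),c[1]+q*np.sin(t),z])[0] for q,t in zip(rr,a)];return min(u),max(u)
for y in(.041,.044): print(y,ext((.456,y),.086,.090,-75))
print('lid',ext((.4545,.0437),.0895,.165),'seen',170+82/4,170+373/4,'flange seen',170+97/4,170+366/4)
```

```text
226.0933154547199 [(0.038, np.float64(229.3279711568904)), (0.041, np.float64(228.38450483849545)), (0.044, np.float64(227.44362839802338)), (0.047, np.float64(226.5053311860097))]
0.041 (np.float64(194.64388685729193), np.float64(261.81796738137814))
0.044 (np.float64(193.74028559487107), np.float64(260.83216681113294))
lid (np.float64(189.218138842519), np.float64(262.6588613038581)) seen 190.5 263.25 flange seen 194.25 261.5
```

Call:
send_rows(linear=[[-0.0015,0.001,0.01],[0,0,0.02],[0,0,0.015],[0,0,0.005],[0,0,0],[0,0,0]], twist=[[0,0,0],[0,0,0],[0,0,0],[0,0,0],[0,0,0],[0,0,0]], gripper=[10,10,10,10,10,10])

```text
time: 29.68
ee_pos: [0.4565, 0.0446, 0.1569]
tcp_rot: [-180.0, 0.1, -171.8]
wrist_force: [-0.5, 0.3, -1.4]
opening: 0.0162
grasp_force: 60.7
```

Call:
send_rows(linear=[[0,0,0.002],[0,0,0.002],[0,0,0]], twist=[[0,0,0],[0,0,0],[0,0,0]], gripper=[10,10,10])

```text
time: 30.05
ee_pos: [0.457, 0.0448, 0.1534]
tcp_rot: [180.0, 0.2, -171.8]
wrist_force: [1.7, 0.6, 6.1]
opening: 0.0169
grasp_force: 61.7
```

Call:
send_rows(linear=[[0,0,0.002],[0,0,0.002],[0,0,0]], twist=[[0,0,0],[0,0,0],[0,0,0]], gripper=[10,10,10])

```text
time: 30.42
ee_pos: [0.4578, 0.0449, 0.1501]
tcp_rot: [180.0, 0.3, -171.8]
wrist_force: [5.3, 1.8, 8.8]
opening: 0.0167
grasp_force: 62.4
```

Call:
send_rows(linear=[[0,0,-0.004],[0,0,-0.004],[-0.004,0.001,0],[0,0,0.003],[0,0,0.002],[0,0,0.002],[0,0,0]], twist=[[0,0,0],[0,0,0],[0,0,0],[0,0,0],[0,0,0],[0,0,0],[0,0,0]], gripper=[10,10,10,10,10,10,10])

```text
time: 31.3
ee_pos: [0.4606, 0.0463, 0.1504]
tcp_rot: [180.0, 0.1, -171.8]
wrist_force: [0.2, 1.6, 7.6]
opening: 0.0168
grasp_force: 62.4
```

Call:
send_rows(linear=[[0,0,0.002],[0,0,0]], twist=[[0,0,0],[0,0,0]], gripper=[10,10])

```text
time: 31.55
ee_pos: [0.4614, 0.0465, 0.1492]
tcp_rot: [180.0, 0.3, -171.8]
wrist_force: [3.0, 2.3, 10.3]
opening: 0.0167
grasp_force: 62.9
```

Run:
```python
from h import *
st()
n=cv2.imread('pics/n.png')[:, :480]
for z in(.15,.16,.165,.17,.175,.18):
    a=np.radians(np.arange(0,360,3));p=np.array([proj('scene',[.4545+.0895*np.cos(t),.0437+.0895*np.sin(t),z]) for t in a])
    i=p[:,0].argmin();j=p[:,0].argmax();print(z,'v top/bot',p[:,1].min().round(1),p[:,1].max().round(1),'left',p[i].round(1))
print('seen top',120+165/4,'bot of top face',120+337/4)
s=shot('scene')[:,:,::-1];t=shot('top')[:,:,::-1]
c=np.zeros((560,800,3),'u1');c[:,:480]=cv2.resize(s[120:260,170:290],(480,560),interpolation=cv2.INTER_CUBIC)
c[:320,480:]=cv2.resize(s[145:185,210:250],(320,320),interpolation=cv2.INTER_CUBIC)
cv2.imwrite('pics/o.png',c)
```

```text
{'time': 31.55, 'q': [5.737, -7.954, -13.204, 84.485, 0.028, -2.489], 'ee_pos': [0.461, 0.046, 0.149], 'tcp_rot': [179.983, 0.265, -171.774], 'wrist_force': [3.039, 2.263, 10.329], 'opening': 0.017, 'grasp_force': 62.9}
0.15 v top/bot 168.4 212.2 left [189.8 191.7]
0.16 v top/bot 165.3 208.9 left [189.4 188.4]
0.165 v top/bot 163.7 207.2 left [189.2 186.8]
0.17 v top/bot 162.1 205.5 left [189.  185.1]
0.175 v top/bot 160.5 203.8 left [188.8 183.5]
0.18 v top/bot 158.9 202.0 left [188.6 181.8]
seen top 161.25 bot of top face 204.25
```

View pics/o.png

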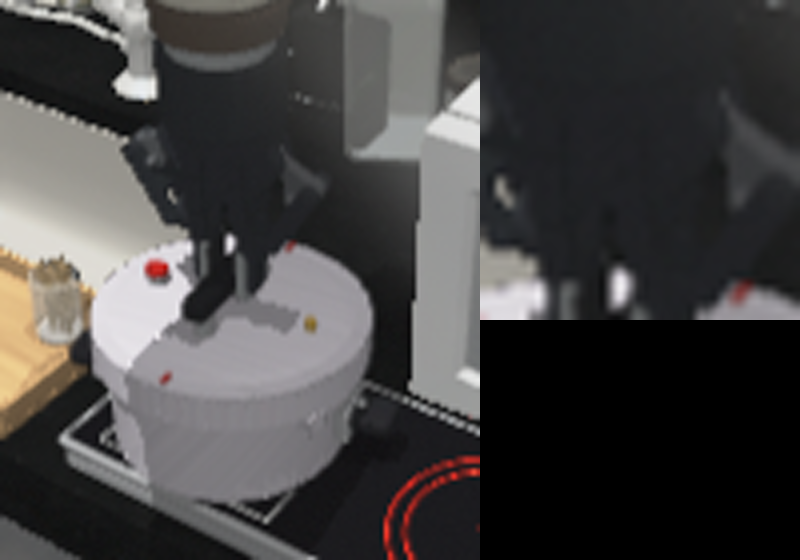

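Run:
```python
from h import *
for z in(.11,.115,.12,.125,.13):
    a=np.radians(np.arange(0,360,3));p=np.array([proj('scene',[.4612+.0895*np.cos(t),.0465+.0895*np.sin(t),z]) for t in a])
    i=p[:,0].argmin();j=p[:,0].argmax();print(z,'v top/bot',p[:,1].min().round(1),p[:,1].max().round(1),'left',p[i].round(1),'right',p[j].round(1))
print('seen l/r u',170+90/4,170+373/4)
c=cv2.imread('pics/o.png')[:,:480];n=cv2.imread('pics/n.png')[:,:480]
for nm,im,col in(('n',n,150),('n',n,300),('o',c,165),('o',c,300)):
    g=im[:,col-3:col+4].mean((1,2));d=np.diff(cv2.GaussianBlur(g[:,None],(1,7),0)[:,0]);k=np.argsort(-abs(d))[:14];print(nm,col,sorted((int(i),round(float(d[i]),1)) for i in k))
bot.get_obs()
s=bot.get_obs();print(s['torque'])
```

```text
0.11 v top/bot 179.0 223.1 left [192.2 202.6] right [262.6 199.7]
0.115 v top/bot 177.5 221.6 left [192.1 201. ] right [262.7 198.1]
0.12 v top/bot 176.0 220.0 left [191.9 199.5] right [262.7 196.6]
0.125 v top/bot 174.5 218.4 left [191.7 197.9] right [262.8 195. ]
0.13 v top/bot 173.0 216.8 left [191.5 196.3] right [262.8 193.5]
seen l/r u 192.5 263.25
n 150 [(146, 14.2), (147, 14.3), (189, -15.6), (190, -18.2), (191, -18.8), (192, -17.1), (193, -13.5), (214, 13.9), (215, 16.1), (216, 17.3), (217, 17.1), (218, 15.5), (266, -14.7), (267, -14.7)]
n 300 [(170, 13.1), (171, 15.5), (172, 16.5), (173, 15.9), (174, 13.9), (175, 11.4), (484, -10.9), (485, -12.0), (486, -12.0), (487, -10.9), (549, 12.2), (550, 12.8), (551, 12.4), (552, 11.3)]
o 165 [(222, 13.3), (223, 14.1), (224, 13.7), (261, -16.4), (262, -18.9), (263, -19.2), (264, -17.2), (265, -13.1), (281, 13.4), (282, 16.3), (283, 17.8), (284, 17.8), (285, 16.2), (286, 13.2)]
o 300 [(242, 14.3), (243, 16.7), (244, 17.5), (245, 16.6), (246, 14.2), (247, 11.2), (482, -10.8), (483, -11.6), (484, -11.6), (485, -10.8), (549, 12.0), (550, 12.7), (551, 12.4), (552, 11.4)]
[ 0.31138644 -0.15106599 -0.01702845]
```

Run:
```python
from h import *
a=np.radians(np.arange(0,360,.5))
def back(c,z,u):
    p=np.array([proj('scene',[c[0]+.0895*np.cos(t),c[1]+.0895*np.sin(t),z]) for t in a]);q=p[abs(p[:,0]-u)<.3];return q[:,1].min(),q[:,1].max()
for nm,c,cols in(('n',(.4545,.0437),((245,163.0),(207.5,156.5+0))),('o',(.4612,.0465),((245,181.0),(211.25,None)))):
    for u,v in cols: print(nm,u,'seen',v,[(z,np.round(back(c,z,u),1)) for z in((.165,.17,.175,.18) if nm=='n' else (.105,.11,.115,.12,.125))])
# canner: any motion? compare body outline n vs o, lower part
n=cv2.imread('pics/n.png')[400:500,60:400].astype(int);o=cv2.imread('pics/o.png')[400:500,60:400].astype(int)
for r in(20,50,80):
    for im,l in((n,'n'),(o,'o')):
        g=im[r-4:r+5].mean((0,2));d=np.diff(np.convolve(g,np.ones(5)/5,'same'));print(l,r,'L',60+3+d[3:120].argmax(),'R',60+180+d[180:330].argmin())
```

```text
Traceback (most recent call last):
  File "h.py", line 15, in proj
    c,o,M=cam(n); q=M.T@(np.array(p)-o); return np.array([c['cx']+c['fx']*q[0]/q[2],c['cy']+c['fy']*q[1]/q[2]])
          ~~~^^^
  File "h.py", line 9, in cam
    c=get_calibration(n); o=np.array(c['orientation'],float)
ValueError: time passes only in moves, steps and waits
```

```bash
sed -i 's/^def cam(n)/import functools\n@functools.cache\ndef cam(n)/' h.py
python3 - <<'E'
from h import *
a=np.radians(np.arange(0,360,.5))
def back(c,z,u):
    p=np.array([proj('scene',[c[0]+.0895*np.cos(t),c[1]+.0895*np.sin(t),z]) for t in a]);q=p[abs(p[:,0]-u)<.4];return q[:,1].min(),q[:,1].max()
for nm,c,cols in(('n',(.4545,.0437),((245,163.0),)),('o',(.4612,.0465),((245,181.0),))):
    for u,v in cols: print(nm,u,'seen',v,[(z,np.round(back(c,z,u),1).tolist()) for z in((.165,.17,.175,.18) if nm=='n' else (.105,.11,.115,.12,.125))])
n=cv2.imread('pics/n.png')[400:500,60:400].astype(int);o=cv2.imread('pics/o.png')[400:500,60:400].astype(int)
for r in(20,50,80):
    for im,l in((n,'n'),(o,'o')):
        g=im[r-4:r+5].mean((0,2));d=np.diff(np.convolve(g,np.ones(5)/5,'same'));print(l,r,'L',60+3+d[3:120].argmax(),'R',60+180+d[180:330].argmin())
E
```

```text
n 245 seen 163.0 [(0.165, [166.3, 203.5]), (0.17, [164.7, 201.8]), (0.175, [163.1, 200.1]), (0.18, [161.5, 198.4])]
o 245 seen 181.0 [(0.105, [182.8, 221.3]), (0.11, [181.4, 219.8]), (0.115, [179.9, 218.2]), (0.12, [178.4, 216.6]), (0.125, [176.9, 215.0])]
n 20 L 115 R 348
o 20 L 112 R 348
n 50 L 64 R 339
o 50 L 64 R 338
n 80 L 99 R 311
o 80 L 99 R 303
```

Call:
send_rows(linear=[[0,0,-0.005],[0,0,-0.008],[0,0,-0.008],[0.0075,-0.0015,0],[0,0,0],[0,0,0]], twist=[[0,0,0],[0,0,0],[0,0,0],[0,0,0],[0,0,0],[0,0,0]], gripper=[10,10,10,10,10,10])

```text
time: 32.4
ee_pos: [0.4526, 0.0436, 0.1681]
tcp_rot: [180.0, -0.0, -171.8]
wrist_force: [0.2, -0.8, -2.5]
opening: 0.0167
grasp_force: 61.0
```

```bash
cat > lid.py <<'E'
from h import *
st(); x,y,zt=bot.get_obs()['ee_pos']
s=shot('scene'); cv2.imwrite('pics/l%d.png'%int(bot.get_obs()['time']*100),s[:,:,::-1])
g=cv2.GaussianBlur(cv2.resize(cv2.cvtColor(s,cv2.COLOR_RGB2GRAY),None,fx=4,fy=4,interpolation=cv2.INTER_CUBIC),(5,5),0).astype(int)
a=np.radians(np.arange(0,360,.5)); e=zt-.0304
p=np.array([proj('scene',[x+.0895*np.cos(t),y+.0895*np.sin(t),e]) for t in a])
print('pred u ext',p[:,0].min().round(1),p[:,0].max().round(1))
for u in(205,240,245,250,255):
    q=p[abs(p[:,0]-u)<.5]; v=q[:,1].min()
    c=g[:,int(4*u)-4:int(4*u)+5].mean(1); w=np.arange(int(4*(v-12)),int(4*(v+12))); d=np.diff(c)[w]; print('u',u,'pred back v',v.round(1),'seen',w[d.argmax()]/4)
v=int(4*p[p[:,0].argmin()][1]); r=g[v-4:v+5].mean(0); print('L',(np.diff(r)[700:820].argmax()+700)/4,'R',(np.diff(r)[1000:1100].argmin()+1000)/4)
E
python3 lid.py
```

```text
{'time': 32.4, 'q': [5.495, -8.924, -11.985, 86.951, 0.002, -2.723], 'ee_pos': [0.453, 0.044, 0.168], 'tcp_rot': [179.997, -0.012, -171.783], 'wrist_force': [0.166, -0.845, -2.544], 'opening': 0.017, 'grasp_force': 61.012}
pred u ext 189.8 262.1
u 205 pred back v 177.2 seen 185.25
u 240 pred back v 173.8 seen 176.0
u 245 pred back v 175.2 seen 177.25
u 250 pred back v 177.2 seen 179.25
u 255 pred back v 180.4 seen 182.25
L 190.0 R 262.0
```

Call:
send_rows(linear=[[-0.0015,0.0005,0.005],[0,0,0.004],[0,0,0.002],[0,0,0]], twist=[[0,0,0],[0,0,0],[0,0,0],[0,0,0]], gripper=[10,10,10,10])

```text
time: 32.95
ee_pos: [0.4544, 0.0443, 0.1571]
tcp_rot: [-180.0, 0.0, -171.8]
wrist_force: [2.2, -0.5, -3.7]
opening: 0.0165
grasp_force: 60.9
```

Call:
send_rows(linear=[[0,0,0.002],[0,0,0.002],[0,0,0]], twist=[[0,0,0],[0,0,0],[0,0,0]], gripper=[10,10,10])

```text
time: 33.33
ee_pos: [0.4543, 0.0443, 0.1532]
tcp_rot: [-180.0, 0.0, -171.8]
wrist_force: [1.6, 0.2, -2.6]
opening: 0.0168
grasp_force: 61.0
```

Call:
send_rows(linear=[[0,0,0.002],[0,0,0.001],[0,0,0]], twist=[[0,0,0],[0,0,0],[0,0,0]], gripper=[10,10,10])

```text
time: 33.7
ee_pos: [0.4543, 0.0443, 0.1503]
tcp_rot: [180.0, 0.0, -171.8]
wrist_force: [2.9, -0.6, -0.8]
opening: 0.0166
grasp_force: 61.0
```

Call:
send_rows(linear=[[0,0,0.001],[0,0,0.001],[0,0,0]], twist=[[0,0,0],[0,0,0],[0,0,0]], gripper=[10,10,10])

```text
time: 34.08
ee_pos: [0.4542, 0.0443, 0.1482]
tcp_rot: [-180.0, -0.0, -171.8]
wrist_force: [2.7, -0.2, -1.1]
opening: 0.0171
grasp_force: 61.1
```

Call:
send_rows(linear=[[-0.001,0,0.001],[0,0,0.001],[0,0,0]], twist=[[0,0,0],[0,0,0],[0,0,0]], gripper=[10,10,10])

```text
time: 34.45
ee_pos: [0.455, 0.0445, 0.1462]
tcp_rot: [180.0, -0.0, -171.8]
wrist_force: [-1.5, 0.2, -0.6]
opening: 0.0168
grasp_force: 61.1
```

Call:
send_rows(linear=[[0,0,0.001],[0,0,0.001],[0,0,0]], twist=[[0,0,0],[0,0,0],[0,0,0]], gripper=[10,10,10])

```text
time: 34.83
ee_pos: [0.4551, 0.0445, 0.1444]
tcp_rot: [-180.0, -0.0, -171.8]
wrist_force: [-3.3, 0.2, 1.8]
opening: 0.017
grasp_force: 61.4
```

Call:
send_rows(linear=[[0,0,0],[0,0,0],[0,0,0],[0,0,0.003],[0,0,0.002],[0,0,0]], twist=[[0,0,0],[0,0,0],[0,0,0],[0,0,0],[0,0,0],[0,0,0]], gripper=[35,38,38,38,38,38])

```text
time: 35.58
ee_pos: [0.4551, 0.0444, 0.139]
tcp_rot: [180.0, -0.0, -171.8]
wrist_force: [0.0, -0.5, -0.9]
opening: 0.0323
grasp_force: 0.0
```

```bash
sed -i 's/e=zt-.0304/e=.112/' lid.py; python3 lid.py
```

```text
{'time': 35.575, 'q': [5.577, -8.512, -14.826, 83.711, -0.0, -2.645], 'ee_pos': [0.455, 0.044, 0.139], 'tcp_rot': [179.999, -0.024, -171.778], 'wrist_force': [0.034, -0.509, -0.884], 'opening': 0.032, 'grasp_force': 0.0}
pred u ext 191.2 262.1
u 205 pred back v 184.9 seen 173.0
u 240 pred back v 180.9 seen 189.0
u 245 pred back v 182.3 seen 184.25
u 250 pred back v 184.3 seen 185.25
u 255 pred back v 187.5 seen 188.25
L 191.75 R 262.0
```

Call:
send_rows(linear=[[0,0,0],[0,0,0],[0,0,0],[0,0,0],[0,0,0.002],[0,0,0.002],[0,0,0.001],[0,0,0]], twist=[[0,0,0],[0,0,0],[0,0,0],[0,0,0],[0,0,0],[0,0,0],[0,0,0],[0,0,0]], gripper=[10,10,10,10,10,10,10,10], grip_force=90)

```text
time: 36.62
ee_pos: [0.4553, 0.0445, 0.1349]
tcp_rot: [-180.0, 0.0, -171.8]
wrist_force: [-3.1, 0.2, 7.8]
opening: 0.0161
grasp_force: 89.2
```

Call:
send_rows(linear=[[0,0,0.0005],[0,0,0],[0,0,0],[0,0,0],[0,0,0],[0,0,0],[0,0,0],[0,0,0]], twist=[[0,0,0],[0,0,0.5],[0,0,0.5],[0,0,0.5],[0,0,0.5],[0,0,0.5],[0,0,0.5],[0,0,0.5]], gripper=[10,10,10,10,10,10,10,10])

```text
time: 37.62
ee_pos: [0.4552, 0.0442, 0.1346]
tcp_rot: [-180.0, 0.1, 153.0]
wrist_force: [-3.8, -2.2, 9.3]
opening: 0.0164
grasp_force: 89.6
```

```bash
python3 -c "
from h import *
st();print(bot.get_obs()['torque']);shot('scene','p1.png');shot('top','p1t.png')"
```

```text
{'time': 37.625, 'q': [5.568, -8.534, -15.332, 83.16, -0.038, 32.518], 'ee_pos': [0.455, 0.044, 0.135], 'tcp_rot': [-179.99, 0.056, 153.05], 'wrist_force': [-3.829, -2.184, 9.27], 'opening': 0.016, 'grasp_force': 89.592}
[-0.47762771  0.91425956  0.00421531]
```

Call:
send_rows(linear=[[0,0,0],[0,0,0],[0,0,0],[0,0,0],[0,0,0],[0,0,0],[0,0,0],[0,0,0]], twist=[[0,0,0.5],[0,0,0.5],[0,0,0.5],[0,0,0.5],[0,0,0.5],[0,0,0.5],[0,0,0.5],[0,0,0.5]], gripper=[10,10,10,10,10,10,10,10])

```text
time: 38.72
ee_pos: [0.455, 0.044, 0.1344]
tcp_rot: [-180.0, 0.1, 113.0]
wrist_force: [-5.5, -3.4, 8.6]
opening: 0.0163
grasp_force: 89.6
```

```bash
python3 -c "
from h import *
st();print(bot.get_obs()['torque']);shot('scene','p2.png');shot('top','p2t.png')
b=lambda f:cv2.cvtColor(cv2.imread('pics/'+f),cv2.COLOR_BGR2GRAY).astype(int)
for f in('scene1.png','p1.png','p2.png'):
    g=b(f)[208:240,255:285]; print(f); print(g[4:28:2,::2])
"
```

```text
{'time': 38.725, 'q': [5.56, -8.531, -15.345, 83.189, -0.061, 72.521], 'ee_pos': [0.455, 0.044, 0.134], 'tcp_rot': [-179.979, 0.057, 113.04], 'wrist_force': [-5.49, -3.4, 8.586], 'opening': 0.016, 'grasp_force': 89.633}
[-0.72269115  1.1902591   0.00992516]
scene1.png
[[230 240 242  62  28  28  29  29  29 146 153 154 154 154 152]
 [186 242 152  33  27  31  29  29  28 146 154 154 154 154 155]
 [240 241 109  87  84  60  28  29  27 154 154 154 153 153 153]
 [242 138 127  44  23  55 102 119  27 112 150 153 153 154 154]
 [136 113  94 143  43  42  37  59 132 129  47 113 118 153 154]
 [ 97 126  48  65  42  41  42  36  28  27 139 126  69  27 118]
 [117  78  44  44  44  43  40  28  27  27  27  26  57 124  54]
 [103  67  34  38  41  44  36  27  28  27  27  27  35  61  83]
 [102  82  22  25  28  30  26  24  24  28  29  31  61  70  87]
 [ 91  43  18  17  19  19  21  20  20  28  26  54  68  75  91]
 [ 46  18  18  18  20  18  18  21  23  28  31  63  70  77  88]
 [ 18  18  18  21  22  19  20  19  26  28  57  66  72  77  85]]
p1.png
[[155 156 134 108  21  21  22  22  23 146 154 154 154 155 152]
 [15
[... 753 characters left out ...]
5 152]
 [159 150 115  99  22  23  21  19  19 146 154 155 155 154 155]
 [154 118 114  86  76  44  21  20  21 155 155 154 154 154 154]
 [121 117 105  30  25  55  64  73  20 112 151 154 154 154 154]
 [119 118  91  74  41  43  39  41 126 129  46 115 118 155 155]
 [119 108  30  36  43  43  42  31  27  27 139 126  70  27 119]
 [114  68  30  44  44  43  41  27  26  28  28  26  57 120 125]
 [103  61  26  36  40  43  34  28  28  27  27  27  28  28  57]
 [103  79  18  23  26  29  25  22  24  27  28  28  28  27  28]
 [ 91  41  18  17  18  18  20  20  20  27  27  27  28  27  28]
 [ 31  18  18  17  19  19  19  21  24  28  28  27  28  28  27]
 [ 19  17  17  18  22  18  20  20  27  27  27  27  27  27  28]]
```

Call:
send_rows(linear=[[0,0,0],[0,0,0],[0,0,0],[0,0,0]], twist=[[0,0,0.3],[0,0,0.3],[0,0,0.2],[0,0,0]], gripper=[10,10,10,10])

```text
time: 39.33
ee_pos: [0.4549, 0.044, 0.1344]
tcp_rot: [-180.0, 0.1, 105.2]
wrist_force: [-5.3, -3.4, 9.9]
opening: 0.0162
grasp_force: 89.5
```

```bash
python3 -c "
from h import *
st();print(bot.get_obs()['torque'])"
```

```text
{'time': 39.325, 'q': [5.558, -8.533, -15.347, 83.192, -0.061, 80.383], 'ee_pos': [0.455, 0.044, 0.134], 'tcp_rot': [-179.985, 0.06, 105.176], 'wrist_force': [-5.251, -3.364, 9.85], 'opening': 0.016, 'grasp_force': 89.546}
[-0.66504504  1.19410451 -0.03140577]
```

Call:
send_rows(linear=[[0,0,0],[0,0,0]], twist=[[0,0,0.2],[0,0,0]], gripper=[10,10])

```text
time: 39.58
ee_pos: [0.4549, 0.044, 0.1344]
tcp_rot: [-180.0, 0.1, 103.2]
wrist_force: [-5.0, -3.2, 9.1]
opening: 0.0165
grasp_force: 89.6
```

```bash
python3 -c "
from h import *
st();print(bot.get_obs()['torque'])"
```

```text
{'time': 39.575, 'q': [5.559, -8.534, -15.351, 83.193, -0.063, 82.383], 'ee_pos': [0.455, 0.044, 0.134], 'tcp_rot': [-179.981, 0.061, 103.176], 'wrist_force': [-5.044, -3.162, 9.064], 'opening': 0.016, 'grasp_force': 89.624}
[-0.71805539  1.2964745  -0.04378089]
```

Call:
send_rows(linear=[[0,0,0],[0,0,0],[0,0,0]], twist=[[0,0,0.15],[0,0,0.15],[0,0,0]], gripper=[10,10,10])

```text
time: 39.95
ee_pos: [0.4549, 0.044, 0.1344]
tcp_rot: [-180.0, 0.1, 100.2]
wrist_force: [-5.5, -3.2, 10.3]
opening: 0.0163
grasp_force: 89.6
```

```bash
python3 -c "
from h import *
st();print(bot.get_obs()['torque']);shot('scene','p3.png')
g=cv2.cvtColor(cv2.imread('pics/p3.png'),cv2.COLOR_BGR2GRAY).astype(int)[208:240,255:285]; print(g[4:28:3,::2])"
```

```text
{'time': 39.95, 'q': [5.56, -8.535, -15.351, 83.196, -0.061, 85.375], 'ee_pos': [0.455, 0.044, 0.134], 'tcp_rot': [-179.983, 0.06, 100.185], 'wrist_force': [-5.487, -3.193, 10.259], 'opening': 0.016, 'grasp_force': 89.647}
[-0.73777003  1.28404576  0.03182008]
[[161 147 135 108  21  21  21  21  20 146 154 154 154 154 153]
 [159 131 114  99  38  21  23  22  20 150 155 155 154 154 154]
 [117 118 125  31  23  55  64  72  21 112 151 154 154 154 154]
 [119 116  75  65  42  42  42  34  30 137 136  55  23 119 154]
 [115  69  30  44  44  44  41  27  27  27  27  28  56 121 125]
 [103  79  24  29  32  36  29  25  28  26  28  27  28  28  26]
 [ 91  40  19  17  19  19  21  19  20  27  27  27  28  28  26]
 [ 20  19  18  18  19  19  21  20  27  27  27  28  28  28  27]]
```

Call:
send_rows(linear=[[0,0,0],[0,0,0],[0,0,0]], twist=[[0,0,0.15],[0,0,0.15],[0,0,0]], gripper=[10,10,10])

```text
time: 40.38
ee_pos: [0.4556, 0.0444, 0.1345]
tcp_rot: [179.9, 0.0, 97.2]
wrist_force: [-1.0, 0.2, 7.2]
opening: 0.016
grasp_force: 89.4
```

Run:
```python
from h import *
st();print(bot.get_obs()['torque'])
# ear yaw from the two dark ears against flange ends is poor in top view; use dark blobs in saved top1, both ears
t=cv2.imread('pics/top1.png');g=cv2.cvtColor(t,cv2.COLOR_BGR2GRAY).astype(int)
print(g[216:246,224:236]);print(g[212:242,278:290])
```

```text
{'time': 40.375, 'q': [5.576, -8.522, -15.33, 83.109, -0.019, 88.36], 'ee_pos': [0.456, 0.044, 0.135], 'tcp_rot': [179.918, 0.021, 97.216], 'wrist_force': [-1.004, 0.235, 7.228], 'opening': 0.016, 'grasp_force': 89.409}
[-0.199745    0.39282532  0.20465387]
[[ 22  21  25  21  24  76 157 104  50  41  42  73]
 [ 20  23  23  23  25  75 156 103  49  41  50 121]
 [ 23  23  22  23  23  70 153 102  44  33  81 165]
 [ 19  23  23  20  25  69 152 101  41  50 128 185]
 [ 20  19  20  23  24  71 156 104  47 105 196 176]
 [ 18  21  23  22  23  88 185 136  93 161 186 151]
 [ 16  20  25  22  24 100 207 195 167 205 164 144]
 [ 19  19  26  24  22 102 214 223 206 202 156 180]
 [ 21  20  22  23  21 103 215 227 213 177 145 200]
 [ 18  19  21  19  26 108 215 228 220 163 159 216]
 [ 17  19  20  20  42 131 216 225 210 159 191 223]
 [ 18  17  17  20  67 169 219 218 204 157 202 226]
 [ 17  19  17  18  79 186 220 203 189 152 210 228]
 [ 21  20  16  16  97 210 225 197 179 143 183 222]
 [ 18  15   8  12 100 213 226 196 159 131 170 220]
 [ 21  15   9  14  95 201 222 187 163 136 169 220]
 [ 19  15   6  15 102 212 
[... 1519 characters left out ...]
 35  40  40  42  41  41  48  66  53]
 [144  64  43  43  42  42  43  42  43  54  72  59]
 [151  68  43  42  42  43  42  42  41  54  76  61]
 [152  68  45  43  42  42  44  41  41  49  70  55]
 [150  63  42  42  42  44  44  43  44  50  72  56]
 [148  63  42  43  43  44  43  43  43  42  52  48]
 [130  56  44  43  43  43  45  45  45  44  49  66]
 [118  54  43  45  45  45  44  46  45  43  57  88]
 [ 93  50  43  45  44  45  43  43  44  45  49  64]
 [ 74  45  44  45  45  44  45  45  44  46  46  52]
 [ 67  46  46  46  46  44  43  44  47  45  44  50]
 [ 51  46  44  45  44  46  44  46  44  44  44  46]
 [ 45  46  46  45  46  45  43  46  42  45  44  45]
 [ 47  46  45  45  45  45  46  45  43  45  45  47]]
```

Call:
send_rows(linear=[[0,0,0],[0,0,-0.002],[0,0,-0.002],[0,0,0],[0,0,0],[0,0,0],[0,0,0]], twist=[[0,0,0.1],[0,0,0],[0,0,0],[0,0,0],[0,0,0],[0,0,0],[0,0,0]], gripper=[10,10,10,10,38,38,38])

```text
time: 41.25
ee_pos: [0.4554, 0.0445, 0.1381]
tcp_rot: [180.0, -0.0, 96.2]
wrist_force: [-0.2, 0.1, -0.1]
opening: 0.0326
grasp_force: 0.0
```

Call:
send_rows(linear=[[0,0,-0.03],[0,0,-0.06],[-0.02,-0.05,-0.04],[-0.02,-0.055,-0.02],[-0.02,-0.055,0],[-0.02,-0.055,0],[-0.02,-0.055,0],[0,0,0]], twist=[[0,0,0],[0,0,0],[0,0,0],[0,0,0],[0,0,0],[0,0,0],[0,0,0],[0,0,0]], gripper=[38,38,38,38,38,38,38,38])

```text
time: 42.25
ee_pos: [0.1987, -0.0837, 0.286]
tcp_rot: [179.8, 0.1, 95.8]
wrist_force: [0.5, -0.0, 0.6]
opening: 0.0322
grasp_force: 0.0
```

Run:
```python
from h import *
st();shot('scene','s4.png');shot('top','t4.png')
t=cv2.imread('pics/t4.png');g=cv2.cvtColor(t,cv2.COLOR_BGR2GRAY)
m=(g<75).astype('u1');mm=np.zeros_like(g);mm[213:247,238:270]=m[213:247,238:270]
n,l,s,ce=cv2.connectedComponentsWithStats(mm)
for i in range(1,n):
    if s[i][4]>15:
        w=np.array([ray('top',*x[0],.143)[:2] for x in cv2.findNonZero((l==i).astype('u1'))]);mu=w.mean(0);u=np.linalg.svd(w-mu)[2][0];pr=(w-mu)@u
        print(s[i],'bar',np.degrees(np.arctan2(u[1],u[0])),pr.min(),pr.max(),mu+u*(pr.min()+pr.max())/2)
gi=g.astype(int);print(gi[228:246,222:232]);print(gi[214:234,278:286])
b=cv2.cvtColor(cv2.imread('pics/s4.png'),cv2.COLOR_BGR2GRAY).astype(int)[208:240,255:285];print(b[4:28:3,::2])
```

```text
{'time': 42.25, 'q': [-22.828, -38.384, -18.303, 109.862, -0.019, 61.344], 'ee_pos': [0.199, -0.084, 0.286], 'tcp_rot': [179.817, 0.122, 95.828], 'wrist_force': [0.522, -0.028, 0.588], 'opening': 0.032, 'grasp_force': 0.0}
[239 226  29   7 109] bar -82.9846028901265 -0.04789841561719154 0.04816503427818191 [0.45284812 0.04470977]
[[ 19  24  18  17  26 114 217 231 229 228]
 [ 20  21  16   6  29 118 217 231 230 228]
 [ 17  20  18  11  46 140 219 230 230 228]
 [ 17  18  14   5  47 142 219 231 229 228]
 [ 21  20  20  14  32 121 215 226 226 226]
 [ 23  19  21  21  37 110 198 189 182 209]
 [ 27  33  35  41  45  97 193 190 203 221]
 [ 35  43  46  46  47 101 205 222 226 228]
 [ 33  46  50  50  54 108 200 226 231 230]
 [ 25  46  51  53  57  79 164 221 231 230]
 [ 26  43  54  56  57  57 123 217 230 231]
 [ 22  41  54  57  59  57 103 207 228 231]
 [ 23  35  46  44  42  40  67 163 221 231]
 [ 20  25  26  23  25  22  32 115 215 230]
 [ 22  16  22  19  19  16  21  91 200 226]
 [ 23  20  17  20  22  23  15  77 184 221]
 [ 21  22  22  23  20  21  19  80 181 186]
 [ 20  21  21  21  21  18  21  81 179
[... 512 characters left out ...]
52  47  41  31  31]
 [219 143  58  37  35  34  28  26]
 [219 143  55  41  40  32  30  28]
 [221 144  60  42  36  32  28  28]
 [223 148  62  43  34  31  31  31]
 [214 138  59  36  30  30  29  30]]
[[237 211 133 101  26  29  29  29  29 145 153 154 153 154 151]
 [231 118 113  86  37  28  28  27  28 150 154 154 154 153 153]
 [114 115 106 107  32  54  92 119  27 112 150 153 153 153 154]
 [117 108 106  46  43  38  35  28  30 136 135  55  24 118 154]
 [103  40  42  43  42  42  39  27  27  27  28  27  56 119 124]
 [101  28  36  39  41  40  28  27  28  28  27  27  28  28  28]
 [ 95  23  18  21  24  24  23  21  26  27  27  27  27  26  27]
 [ 19  18  19  19  17  18  21  21  26  27  25  27  27  28  28]]
```

Call:
send_rows(linear=[[0.017,0.0447,0],[0.017,0.0447,0],[0.017,0.0447,0.01],[0.017,0.0447,0.02],[0.017,0.0447,0.026],[0.0166,0.0449,0.03],[0,0,0],[0,0,0]], twist=[[0,0,0],[0,0,0],[0,0,0],[0,0,0],[0,0,0],[0,0,0],[0,0,0],[0,0,0]], gripper=[40,40,40,40,40,40,40,40], grip_force=50)

```text
time: 43.35
ee_pos: [0.4566, 0.049, 0.1985]
tcp_rot: [-179.9, -0.0, 96.4]
wrist_force: [-0.6, -0.5, 0.1]
opening: 0.0339
grasp_force: 0.0
```

Call:
send_rows(linear=[[-0.0044,-0.0017,0.02],[0,0,0.02],[0,0,0.014],[0,0,0.0065],[0,0,0],[0,0,0],[0,0,0],[0,0,0]], twist=[[0,0,0],[0,0,0],[0,0,0],[0,0,0],[0,0,0],[0,0,0],[0,0,0],[0,0,0]], gripper=[40,40,40,40,10,10,10,10])

```text
time: 44.35
ee_pos: [0.4555, 0.0431, 0.1389]
tcp_rot: [180.0, -0.0, 96.2]
wrist_force: [-3.8, 0.9, 2.2]
opening: 0.0167
grasp_force: 52.1
```

Call:
send_rows(linear=[[-0.008,-0.001,0],[-0.0155,-0.0015,0],[-0.0155,-0.0015,0],[-0.0155,-0.0015,0],[-0.0155,-0.0015,0],[-0.0155,-0.0015,0],[-0.0155,-0.0015,0],[-0.0155,-0.0015,0]], twist=[[0,0,0],[0,0,0],[0,0,0],[0,0,0],[0,0,0],[0,0,0],[0,0,0],[0,0,0]], gripper=[10,10,10,10,10,10,10,10])

```text
time: 45.35
ee_pos: [0.4567, -0.075, 0.1387]
tcp_rot: [180.0, -0.0, 96.2]
wrist_force: [0.2, 4.8, 4.1]
opening: 0.0163
grasp_force: 52.5
```

Call:
send_rows(linear=[[-0.0155,-0.0015,0],[-0.0155,-0.0015,0],[-0.0155,-0.0015,0],[-0.0155,-0.0015,0],[-0.0096,-0.0011,0],[-0.005,0,0],[0,0,0],[0,0,0]], twist=[[0,0,0],[0,0,0],[0,0,0],[0,0,0],[0,0,0],[0,0,0],[0,0,0],[0,0,0]], gripper=[10,10,10,10,10,10,10,10])

```text
time: 46.35
ee_pos: [0.4577, -0.1519, 0.1387]
tcp_rot: [-180.0, 0.1, 96.2]
wrist_force: [-0.3, 1.3, 5.8]
opening: 0.0169
grasp_force: 52.6
```

Release, back off, and check.

Call:
send_rows(linear=[[0,0,0],[0,0,0],[0,0,0],[0,0,-0.03],[0,0,-0.06],[0,-0.04,-0.05],[0.03,-0.05,0],[0.03,-0.05,0]], twist=[[0,0,0],[0,0,0],[0,0,0],[0,0,0],[0,0,0],[0,0,0],[0,0,0],[0,0,0]], gripper=[38,38,38,38,38,38,38,38])

```text
time: 47.35
ee_pos: [0.3119, -0.106, 0.2777]
tcp_rot: [180.0, 0.0, 96.2]
wrist_force: [-0.9, 0.8, 0.3]
opening: 0.0324
grasp_force: 0.0
```

Call:
send_rows(linear=[[0.04,-0.05,0],[0.05,-0.03,0],[0.05,0,0],[0.05,0,0],[0.05,0,0],[0.05,0,0],[0,0,0],[0,0,0]], twist=[[0,0,0],[0,0,0],[0,0,0],[0,0,0],[0,0,0],[0,0,0],[0,0,0],[0,0,0]], gripper=[38,38,38,38,38,38,38,38])

```text
time: 48.35
ee_pos: [0.2067, 0.1564, 0.2774]
tcp_rot: [-180.0, 0.0, 96.3]
wrist_force: [0.4, -0.8, 0.2]
opening: 0.0323
grasp_force: 0.0
```

Run:
```python
from h import *
st();shot('scene','s5.png');shot('top','t5.png')
t=cv2.imread('pics/t5.png');g=cv2.cvtColor(t,cv2.COLOR_BGR2GRAY);h=cv2.cvtColor(t,cv2.COLOR_BGR2HSV)
m=(g<75).astype('u1');mm=np.zeros_like(g);mm[213:247,292:322]=m[213:247,292:322]
n,l,s,ce=cv2.connectedComponentsWithStats(mm)
for i in range(1,n):
    if s[i][4]>15:
        w=np.array([ray('top',*x[0],.143)[:2] for x in cv2.findNonZero((l==i).astype('u1'))]);mu=w.mean(0);u=np.linalg.svd(w-mu)[2][0];pr=(w-mu)@u
        print(s[i],'bar',np.degrees(np.arctan2(u[1],u[0])),pr.min(),pr.max(),mu+u*(pr.min()+pr.max())/2)
d=(g>170).astype('u1');mm=np.zeros_like(g);mm[195:255,275:340]=d[195:255,275:340]
n,l,s,ce=cv2.connectedComponentsWithStats(mm);i=1+np.argmax(s[1:,4]);c=cv2.minEnclosingCircle(cv2.findNonZero((l==i).astype('u1')));print(s[i],c,ray('top',*c[0],.122)[:2])
# hob frame line: white borders give hob y ends
# ears: dark pixels profile columns at left/right of the lid
r=0.105
for nm,cx in(('L',-1),('R',1)):
    for yaw in(1,):
        u0=int(proj('top',[.455,-.150-cx*.105,.06])[0]);print(nm,u0);print(g[212:246:1,u0-3:u0+4].astype(int).tolist())
```

```text
{'time': 48.35, 'q': [37.124, -32.948, -16.664, 106.306, -0.023, 120.81], 'ee_pos': [0.207, 0.156, 0.277], 'tcp_rot': [-179.992, 0.031, 96.315], 'wrist_force': [0.368, -0.803, 0.159], 'opening': 0.032, 'grasp_force': 0.0}
[296 225  26   7  99] bar -83.18366241898283 -0.04403238566739987 0.04182963821622687 [ 0.45463695 -0.1435827 ]
[ 284  204   51   51 1863] ((309.0, 229.5), 26.215553283691406) [ 0.45086958 -0.14737839]
L 278
[[40, 37, 41, 40, 40, 40, 39], [39, 40, 41, 41, 39, 40, 39], [41, 40, 40, 39, 40, 41, 41], [41, 41, 40, 41, 40, 40, 40], [40, 41, 42, 41, 40, 41, 41], [40, 42, 43, 40, 40, 42, 42], [42, 41, 40, 41, 40, 40, 38], [43, 41, 42, 41, 42, 41, 34], [40, 41, 41, 41, 42, 39, 35], [40, 41, 41, 42, 40, 40, 30], [42, 42, 41, 43, 41, 35, 33], [42, 42, 41, 42, 41, 33, 31], [43, 40, 41, 41, 42, 35, 29], [44, 42, 42, 40, 35, 33, 29], [41, 43, 44, 42, 35, 30, 31], [43, 44, 42, 41, 34, 32, 28], [42, 42, 44, 41, 31, 31, 24], [41, 42, 42, 36, 23, 19, 17], [42, 43, 35, 30, 21, 18, 19], [43, 35, 32, 25, 20, 20, 25], [42, 39, 35, 35, 37, 40, 37], [37, 32, 37, 46, 47, 47, 41], [31, 32, 
[... 727 characters left out ...]
223, 176, 98, 54, 49, 40, 37], [171, 169, 110, 57, 50, 41, 43], [190, 211, 144, 68, 52, 43, 39], [225, 223, 150, 62, 40, 39, 39], [230, 226, 151, 62, 41, 41, 42], [231, 226, 159, 72, 44, 39, 41], [231, 226, 153, 66, 42, 40, 42], [231, 226, 156, 72, 44, 41, 40], [230, 224, 150, 65, 41, 42, 41], [229, 208, 130, 57, 43, 42, 41], [228, 200, 122, 55, 41, 44, 41], [227, 175, 93, 47, 43, 42, 42], [226, 160, 75, 44, 41, 43, 41], [223, 149, 63, 41, 41, 41, 42], [197, 120, 53, 42, 41, 40, 43], [165, 83, 45, 44, 43, 42, 42], [133, 59, 44, 42, 41, 43, 44], [90, 46, 43, 43, 44, 43, 44], [61, 43, 43, 43, 44, 42, 42], [46, 44, 43, 44, 43, 45, 43], [43, 44, 45, 44, 44, 43, 43], [44, 43, 44, 43, 42, 45, 44]]
```

Run:
```python
from h import *
for z in(.055,.068):
    a=ray('top',280,235.4,z);b=ray('top',336,224,z);d=b-a;print(z,np.degrees(np.arctan2(d[1],d[0])),((a+b)/2)[:2],np.hypot(*d[:2]))
g=cv2.cvtColor(cv2.imread('pics/t5.png'),cv2.COLOR_BGR2GRAY);mm=np.zeros_like(g);mm[213:247,290:330]=(g<75)[213:247,290:330]
n,l,s,ce=cv2.connectedComponentsWithStats(mm);i=1+np.argmax(s[1:,4])
w=np.array([ray('top',*x[0],.143)[:2] for x in cv2.findNonZero((l==i).astype('u1'))]);mu=w.mean(0);u=np.linalg.svd(w-mu)[2][0];pr=(w-mu)@u
print(s[i],np.degrees(np.arctan2(u[1],u[0])),pr.min(),pr.max(),mu+u*(pr.min()+pr.max())/2)
# boil-ring remnants & tray things unchanged: kettle, glasses
t=cv2.imread('pics/t5.png');g1=cv2.cvtColor(cv2.imread('pics/top1.png'),cv2.COLOR_BGR2GRAY)
print('glass diff',np.abs(g[209:230,198:215].astype(int)-g1[209:230,198:215]).mean())
s5=cv2.imread('pics/s5.png');s1=cv2.imread('pics/scene1.png')
print('tooth diff scene',np.abs(s5[182:207,177:192].astype(int)-s1[182:207,177:192]).mean(),'shot',np.abs(s5[185:210,138:155].astype(int)-s1[185:210,138:155]).mean())
```

```text
0.055 -79.37419066452759 [ 0.45551469 -0.1529295 ] 0.20699499842916175
0.068 -79.37419066452759 [ 0.45449744 -0.15122172] 0.20504619055557646
[296 225  29   7 109] -83.38633330708726 -0.048401485953310515 0.04751476666680703 [ 0.4551683  -0.14857496]
glass diff 1.3109243697478992
tooth diff scene 4.052444444444444 shot 15.454117647058824
```

```bash
python3 -c "
from h import *
print(ticket.job_done())"
```

```text
the job is handed in; nothing more can be done
None
```

I handed the job in but got no verdict back: all three jars went upright into the canner, its lid turned to the stop and looks locked, and the cameras put canner and kettle within about 5 mm of their ring centres; the bar is about 4° off the ears (±3°, limit 10°).

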